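# Set up the drying rack and hang the washed cups on it

## Task

Get the washed cups onto the drying rack: first slide the drip tray fully home under the rack from its open end, so that nothing drips on the worktop. Then take the three vessels that stand bottom up in the group beside the tray's tab (they are the washed ones) and set them mouth down over the rack's pegs, each on the peg that suits its depth - the tallest vessel on the tallest peg, the middle one on the middle peg, the little one on the shortest - seated on the deck and centred over the peg. Leave the steel cup that stands the right way up where it is, it is in use.

Things in the scene. Friction and masses are not known exactly. Their poses are not given: they have to be found in the camera images.
- rack: steel-wire drying rack, fixed, 252 mm long (its y), 100 wide (x); origin on the worktop under its centre. Deck underside 28 mm, top 34 mm above the worktop; 88 mm free between the foot wires below. Open for the tray at its +y (left) end; a cross wire near the -y end stops the tray, which is then home with its origin at x 0, y +2 mm in the rack frame. Pegs at x 0, y -85, 0, +85 mm in any order
- peg_tall: the tallest of three grey plastic pegs fixed upright on the rack's deck, stem 11 mm, knob tip 16 mm and foot flange 30 mm in diameter. It rises 86 mm above the deck. Origin at its foot on the deck (34 mm above the worktop)
- peg_middle: the middle peg, of the same shape, 60 mm high above the deck; origin at its foot on the deck
- peg_short: the shortest peg, of the same shape, 34 mm high above the deck; origin at its foot on the deck
- drip_tray: loose white drip tray, 150 g; pan 225 mm long (its y), 76 wide (x), 15 high; origin under the pan's centre, on the worktop. A solid pull tab sticks out from the middle of its +y end, flat on the worktop: 28 mm wide (x), 16 high, from y +112 to +172 mm; pinch it across its width. Home, the tab stands 49 mm out of the rack's open end. Slides freely, no catch
- tall_cup: washed plain steel cup, standing bottom up; 99 mm high, tapering from 74 mm at the mouth (below) to 56 mm at the flat bottom (above), hollow, 96 mm deep inside. Origin at the centre of its bottom, that is 99 mm above what it stands on; its z axis points DOWN, to the mouth
- black_tumbler: washed black plastic tumbler, square with rounded edges, standing bottom up; 75 mm high, 70 mm across flats (87 across corners) at the mouth below, 51 across flats at the bottom above; hollow, 71 mm deep inside. Its flat sides face 12 degrees off its x and y axes (turned from +x towards -y). Origin at the centre of its bottom, 75 mm above what it stands on; z axis points DOWN
- small_cup: washed little white china cup without handle, round, standing bottom up; 50 mm high, tapering from 64 mm at the mouth (below) to 42 mm at the foot (above), hollow, 45 mm deep inside. Origin at the centre of its bottom, 50 mm above what it stands on; its z axis points DOWN, to the mouth
- upright_cup: a second plain steel cup just like the tall one (74 mm at the mouth, 99 mm high), but standing the right way up, mouth open above. In use: not to be moved. Origin under its centre, on the worktop, z up

How it is judged:
By the outcome, as a careful person would: the job done as asked, in the order asked, and still so for the second after the job is handed in, with the robot touching nothing.
It also fails if it takes over 120 s, if anything falls off the work surface, if the arm or the gripper's body presses on something with over 40 N, if the wrist force passes 120 N, or if a joint passes its speed limit or range.

## Robot

A 6-joint arm with a two-finger parallel gripper is mounted at the origin on a cart in front of the work surface, level with it; the furniture and walls round the work are solid. World frame = base frame: x ahead of the robot, y to its left, z up, the work surface at z = 0. Lengths are in m, angles in rad, forces in N, time in s.
With the tool pointing down it reaches from about 0.375 to 0.975 m from the base axis. Payload 3.8 kg.
Tool frame: the origin (TCP) lies on the centre line of the jaws, within the pads' length; the fingertips stand robot.tip_extent ahead of it and the grasp point (between the pads) lies 8 mm behind it (robot.tip_extent is the distance from the TCP to the fingertips, in m); z points along the fingers, x is the direction in which the jaws open and shut, and the axes are right-handed (so a half turn about z gives the same grasp; the last joint's range is limited). The gripper opens to 85 mm and grips with 20 to 120 N. Pads are 22 mm wide; open, the fingers measure 114 mm over their backs; the gripper's body (76 mm by 85 mm) begins 54 mm behind the grasp point. The pads swing forward as they close: fully open they stand 13 mm farther back than shut.
Start: joints at [1.135, 0.264, 1.604, -0, 1.274, -0.037], TCP at [0.262, 0.622, 0.242] pointing down, gripper open.
Joint ranges: [-2.63, 2.63], [-0.94, 2.18], [0.31, 2.57], [-1.31, 4.45], [0, 2.66], [-2.55, 2.55]. Speed limits (rad/s): [2.57, 2.57, 3.14, 3.14, 3.14, 3.14].

## Interface

Orientations are given as a unit quaternion [x, y, z, w].
In Python, from cell import robot gives the robot as it stands.
- The arm moves only by the tool play_rows, never from a script. Its argument "commands" is a list of rows, each an object of numbers: "tx", "ty", "tz": the shift along the tool's x, y, z scaled (see below); "rx", "ry", "rz": the turn, a rotation vector about the tool's x, y, z scaled (see below). A call has 1 to 8 rows; each row is the pose to reach, as a shift and turn from the pose measured when the call began, along the tool's axes at that moment, turning the shorter way round; what a row does not reach only later rows make up. The controller multiplies each number of a shift by 40 cm and each number of a turn by 360 degrees. A row lasts 1/10 s, in which the tool goes at most 50 mm and 8.59 degrees, less where a joint would pass 70% of its speed; a pose out of reach is approached as far as the arm can. A call with a number of a shift or a turn outside -1 to 1 is refused whole. A call with a gripper value outside its range is refused whole. "hand" is the opening, from 0 (shut) to 1 (fully open), set as the call begins (left out, the last holds). The fingers move at their own pace and stop on an object; the grip force is fixed at half the most. Time passes only in rows, so rows that repeat a pose let the fingers close. It gives the time, the measured TCP pose, the force and the opening at its end, in the units of the state.
- robot.get_obs(): the state, without advancing time (a new reading comes with each control period).
- robot.grab_frame(name): name is "scene" or "top" or "wrist"; returns the picture (400x640x3 uint8, red, green, blue); there is no depth.
- robot.camera_info(name): a dict with "K" (3x3 intrinsics, pixels), "k1" (the pictures are not rectified: a ray, as slopes to the right and down, at radius r is drawn at 1 + k1 r^2 times it, then the intrinsics apply), "world_to_cam" (4x4, takes a point from world to camera coordinates). Camera axes: x right, y down, z forward; pixel columns grow to the right and rows downward; lengths in m; the calibration is good to about 2 mm. A picture is of the moment at which its call begins: read the wrist's pose just before it. camera_info takes no time and is no camera call; for the wrist camera it gives the pose at the moment of the call.
- robot.sign_off(): hands the job in, once; it reports no verdict.
The state is a dict: "time": time; "joint_positions": joint angles; "joint_vel": joint speeds; "joint_efforts": joint torques, N m; "ee_pos": TCP position; "tcp_rot": TCP orientation; "wrist_force": force on the tool from outside, world axes, zero at the start; "torque": the same for the moment, N m; "finger_gap": finger opening in m.
Only numpy, scipy, OpenCV 4.12 (cv2) and the standard library are available. Lean on these libraries where they do the work, as an engineer would, in place of code of your own. Each camera call takes 0.05 s, during which the arm holds its last target. There are 200 camera calls.

## Working session

There is one attempt and no reset: what is moved stays moved. The work goes in short steps, Python scripts to look and compute and a tool call to move; the robot and the scene stay as the last step left them, time stands still between calls to the robot, and variables do not carry over. Pictures are saved under pics/ and viewed, about 12 in all and at most 16, crops included, and the job is handed in when it is done.

Besides the shell and the picture viewer there is one more tool, called after "Emit:" as name(argument=value, ...), one argument or row to a line, values as JSON. play_rows: Moves the arm, as the interface text tells. Its arguments: {"type":"object","properties":{"commands":{"type":"array"},"hand":{"type":"number"}},"required":["commands"]}

```bash
mkdir -p pics
cat > h.py <<'E'
import numpy as np, cv2, json
from cell import robot
from scipy.spatial.transform import Rotation as R
def ray(name,px,ci=None):
    ci=ci or robot.camera_info(name); K=np.array(ci["K"]); 
    d=cv2.undistortPoints(np.array([[px]],float),K,np.array([ci["k1"],0,0,0],float))[0,0]
    T=np.array(ci["world_to_cam"]); Rm=T[:3,:3]; o=-Rm.T@T[:3,3]
    return o,Rm.T@np.array([d[0],d[1],1.])
def on_z(name,px,z,ci=None):
    o,d=ray(name,px,ci); return o+d*(z-o[2])/d[2]
def proj(name,p,ci=None):
    ci=ci or robot.camera_info(name); T=np.array(ci["world_to_cam"])
    q=T[:3,:3]@np.array(p)+T[:3,3]; 
    return cv2.projectPoints(q.reshape(1,3),np.zeros(3),np.zeros(3),np.array(ci["K"]),np.array([ci["k1"],0,0,0],float))[0][0,0]
def shot(name,fn):
    im=robot.grab_frame(name); cv2.imwrite("pics/"+fn,im[:,:,::-1]); return im
def delta(p,yaw=None):
    """row numbers from the present pose to tool-down at p; yaw = angle of tool x in world"""
    o=robot.get_obs(); Rt=R.from_quat(o["tcp_rot"]); s=Rt.inv().apply(np.array(p)-o["ee_pos"])/.4
    if yaw is None: rv=np.zeros(3)
    else:
        best=None
        for y in (yaw,yaw+np.pi):
            T=R.from_euler('z',y)*R.from_euler('x',np.pi)
            v=(Rt.inv()*T).as_rotvec()/(2*np.pi)
            if best is None or np.linalg.norm(v)<np.linalg.norm(best): best=v
        rv=best
    print("t",s.round(4),"r",rv.round(4))
E
python3 - <<'E'
from h import *
for n in ("scene","top","wrist"): shot(n,n+"0.png"); ci=robot.camera_info(n); print(n,np.round(ci["world_to_cam"],3).tolist(),np.round(ci["K"],1).tolist(),ci["k1"])
print(robot.get_obs(),robot.tip_extent)
E
```

```text
scene [[0.617, -0.787, 0.003, -0.28], [-0.421, -0.334, -0.843, 0.318], [0.665, 0.519, -0.537, 0.84], [0.0, 0.0, 0.0, 1.0]] [[453.3, 0.0, 323.0], [0.0, 453.3, 197.9], [0.0, 0.0, 1.0]] -0.009314532781609826
top [[0.013, -1.0, -0.011, 0.064], [-0.987, -0.011, -0.163, 0.525], [0.163, 0.013, -0.987, 1.286], [0.0, 0.0, 0.0, 1.0]] [[455.2, 0.0, 317.9], [0.0, 455.2, 195.4], [0.0, 0.0, 1.0]] -0.12352246351688283
wrist [[0.387, 0.922, -0.002, -0.674], [0.886, -0.372, 0.275, -0.037], [0.253, -0.108, -0.961, 0.377], [0.0, 0.0, 0.0, 1.0]] [[352.9, 0.0, 320.9], [0.0, 352.9, 199.4], [0.0, 0.0, 1.0]] -0.043387416412463825
{'time': 0.15, 'joint_positions': array([ 1.13507609e+00,  2.64605997e-01,  1.60507942e+00,  1.03704715e-05,
        1.27370383e+00, -3.68795416e-02]), 'joint_vel': array([ 0.00102323, -0.0035265 , -0.00300196, -0.00017469, -0.00080532,
       -0.0002531 ]), 'joint_efforts': array([ 5.44314353e-04, -5.15905774e+01, -3.67960417e+01, -8.51137230e-06,
        8.01429560e-03,  1.33169056e-05]), 'ee_pos': array([0.26188697, 0.62152084, 0.24122024]), 'tcp_rot': array([ 8.33172245e-01,  5.53012842e-01, -7.68828807e-04,  4.64608652e-04]), 'wrist_force': array([-0.40099661, -0.17601549,  0.53640942]), 'torque': array([-0.00973936, -0.00043841,  0.04462031]), 'finger_gap': 0.08530305195624534} 0.011
```

View pics/top0.png

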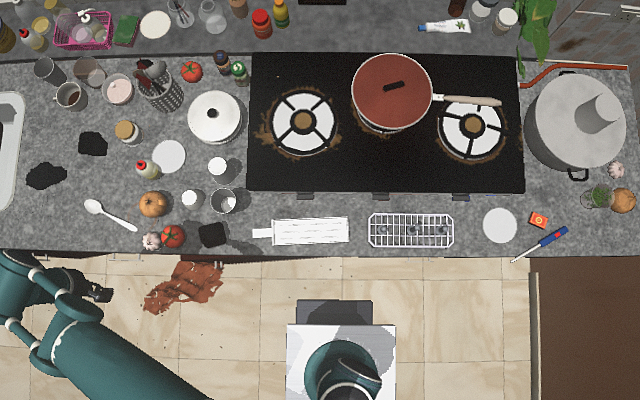

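View pics/scene0.png

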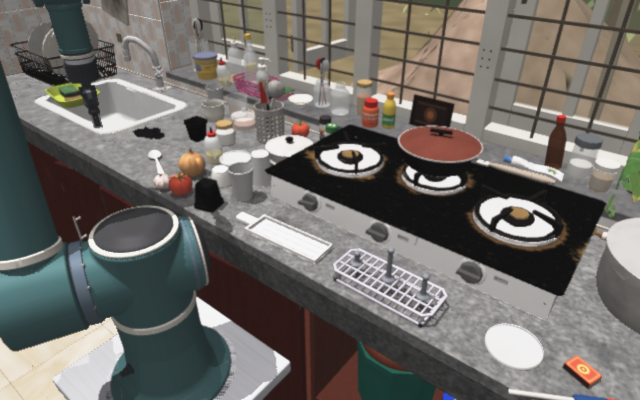

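Run:
```python
import cv2,numpy as np
a=cv2.imread("pics/top0.png")[145:260,130:470]; b=cv2.imread("pics/scene0.png")[130:330,140:460]
a=cv2.resize(a,None,fx=2.35,fy=2.35,interpolation=cv2.INTER_CUBIC); b=cv2.resize(b[:130,:],None,fx=2.5,fy=2.5,interpolation=cv2.INTER_CUBIC)
w=800;a=a[:,:w];b=b[:,:w]
a=cv2.copyMakeBorder(a,0,0,0,w-a.shape[1],0);c=np.vstack([a,b]);print(c.shape,a.shape);cv2.imwrite("pics/crop1.png",c[:600])
c=cv2.imread("pics/scene0.png")[235:335,320:460]; cv2.imwrite("pics/crop2.png",cv2.resize(c,None,fx=4,fy=4,interpolation=cv2.INTER_CUBIC))
```

```text
(595, 800, 3) (270, 800, 3)
```

View pics/crop1.png

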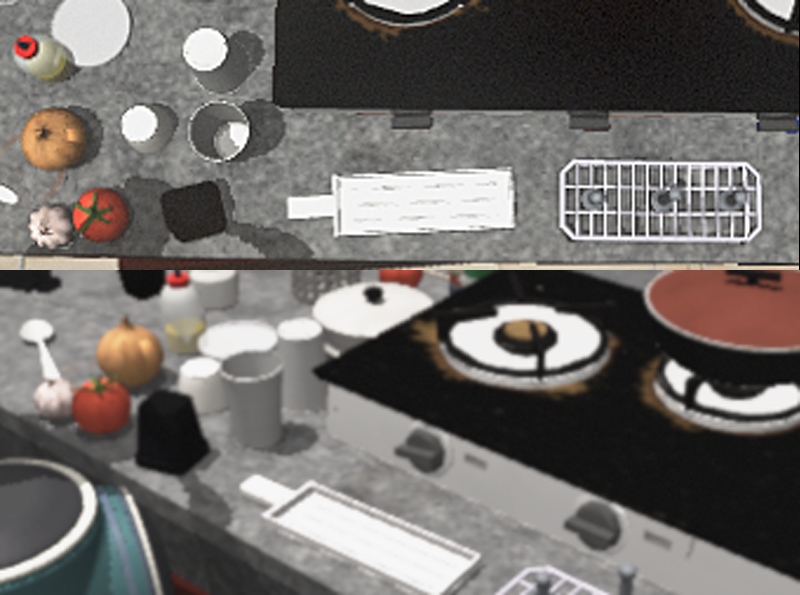

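View pics/crop2.png

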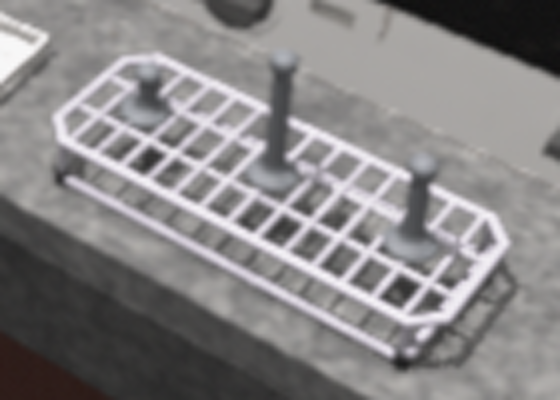

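Run:
```python
from h import *
f=lambda u,v:(130+u/2.35,145+v/2.35)
for n,u,v,z in [("tall",206,50,.099),("small",139,124,.05),("upr",220,131,.099),("tumb",194,206,.075),("tabend",288,207.5,.016),("tabroot",333,205.5,.016),("panL+",335,177,.015),("panR+",514,170,.015),("panL-",337,236,.015),("panR-",515,228,.015),
 ("rackTL",559,176,.034),("rackBL",561,229,.034),("rackTR",759,175,.034),("rackBR",762,227,.034),("rtop",660,160,.034),("rbot",660,241,.034),("pegS",590,198,.068),("pegM",739,198,.094),("pegT",667,197,.12),]:
    print(n,on_z("top",f(u,v),z).round(4))
```

```text
tall [0.5962 0.3568 0.099 ]
small [0.512  0.4491 0.05  ]
upr [0.4971 0.3347 0.099 ]
tumb [0.4086 0.3679 0.075 ]
tabend [0.4133 0.2625 0.016 ]
tabroot [0.4167 0.2057 0.016 ]
panL+ [0.4528 0.2043 0.015 ]
panR+ [ 0.4644 -0.0212  0.015 ]
panL- [0.3786 0.1998 0.015 ]
panR- [ 0.3915 -0.0227  0.015 ]
rackTL [ 0.4554 -0.0761  0.034 ]
rackBL [ 0.3897 -0.0784  0.034 ]
rackTR [ 0.459  -0.3274  0.034 ]
rackBR [ 0.394  -0.3293  0.034 ]
rtop [ 0.4767 -0.2026  0.034 ]
rbot [ 0.3759 -0.2009  0.034 ]
pegS [ 0.4253 -0.1102  0.068 ]
pegM [ 0.4244 -0.285   0.094 ]
pegT [ 0.4225 -0.1933  0.12  ]
```

Run:
```python
from h import *
delta([.4155,.235,.20],.054)
```

```text
t [-0.7411  0.7292  0.1043] r [1.000e-04 3.000e-04 1.779e-01]
```

Emit:
play_rows(
  commands=[
    {"tx":-0.741,"ty":0.729,"tz":0.104,"rz":0.178},
    {"tx":-0.741,"ty":0.729,"tz":0.104,"rz":0.178},
    {"tx":-0.741,"ty":0.729,"tz":0.104,"rz":0.178},
    {"tx":-0.741,"ty":0.729,"tz":0.104,"rz":0.178},
    {"tx":-0.741,"ty":0.729,"tz":0.104,"rz":0.178},
    {"tx":-0.741,"ty":0.729,"tz":0.104,"rz":0.178},
    {"tx":-0.741,"ty":0.729,"tz":0.104,"rz":0.178},
    {"tx":-0.741,"ty":0.729,"tz":0.104,"rz":0.178},
  ],
  hand=1,
)

```text
validation failed for argument at $.co...
```

Run:
```python
from h import *
delta([.4155,.235,.20],.054); print(robot.get_obs()["time"],robot.get_obs()["ee_pos"],robot.get_obs()["wrist_force"])
shot("wrist","w1.png")
for p in ([.4135,.2625,.016],[.4167,.2057,.016],[.4528,.2043,.015],[.3786,.1998,.015],[.4086,.3679,.075]): print(proj("wrist",p))
```

```text
t [-0.7411  0.7292  0.1043] r [1.000e-04 3.000e-04 1.779e-01]
0.15 [0.26188697 0.62152084 0.24122024] [-0.40099661 -0.17601549  0.53640942]
[108.32936537 384.3541208 ]
[ 74.42964841 398.1944552 ]
[ 89.53825672 417.67984343]
[ 54.44720257 376.93788403]
[155.89414929 394.83705699]
```

View pics/w1.png

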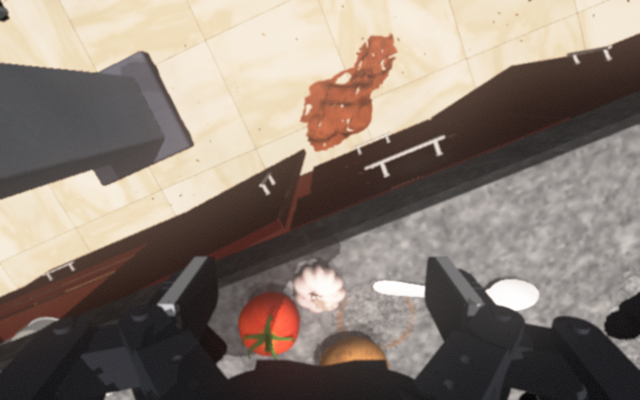

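The move call was refused, so the arm hasn't moved. The wrist picture shows the start view: tomato at (268,323), tray out of frame. I'll retry with all six keys in each row.

Emit:
play_rows(
  commands=[
    {"tx":-0.741,"ty":0.729,"tz":0.104,"rx":0,"ry":0,"rz":0.178},
    {"tx":-0.741,"ty":0.729,"tz":0.104,"rx":0,"ry":0,"rz":0.178},
    {"tx":-0.741,"ty":0.729,"tz":0.104,"rx":0,"ry":0,"rz":0.178},
    {"tx":-0.741,"ty":0.729,"tz":0.104,"rx":0,"ry":0,"rz":0.178},
    {"tx":-0.741,"ty":0.729,"tz":0.104,"rx":0,"ry":0,"rz":0.178},
    {"tx":-0.741,"ty":0.729,"tz":0.104,"rx":0,"ry":0,"rz":0.178},
    {"tx":-0.741,"ty":0.729,"tz":0.104,"rx":0,"ry":0,"rz":0.178},
    {"tx":-0.741,"ty":0.729,"tz":0.104,"rx":0,"ry":0,"rz":0.178},
  ],
  hand=1,
)

```text
time: 1.0
ee_pos: [0.409, 0.2502, 0.202]
tcp_rot: [1.0, 0.025, -0.0, 0.001]
wrist_force: [1.1, 0.8, 0.2]
finger_gap: 0.0857
```

Run:
```python
from h import *
delta([.4155,.235,.20],.054); delta([.4155,.235,.06],.054)
shot("wrist","w2.png")
for p in ([.4135,.2625,.016],[.4167,.2057,.016],[.4528,.2043,.015],[.3786,.1998,.015],[.4086,.3679,.075]): print(proj("wrist",p))
```

```text
t [0.0143 0.0388 0.0049] r [ 0.0002  0.     -0.0007]
t [0.0143 0.0384 0.3549] r [ 0.0002  0.     -0.0007]
[324.33812223 155.22295279]
[324.79861927 215.25868127]
[362.76086983 217.96438626]
[284.36363148 219.03310462]
[325.43223447  11.252906  ]
```

View pics/w2.png

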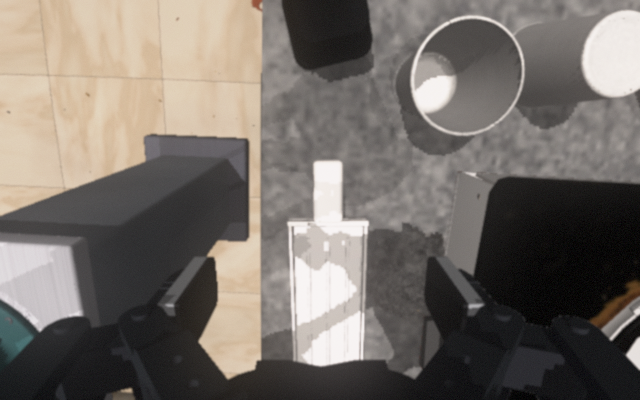

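Run:
```python
from h import *
for px,z in [((328,160),.016),((328,219.5),.016),((290,222.5),.015),((368,221),.015),((293,350),.015),((363,350),.015),((468,75),.099)]: print(on_z("wrist",px,z).round(4))
delta([.4165,.236,.06],.054)
```

```text
[0.417  0.2583 0.016 ]
[0.4199 0.2016 0.016 ]
[0.384  0.1966 0.015 ]
[0.458  0.2015 0.015 ]
[0.3901 0.0505 0.015 ]
[0.4654 0.0539 0.015 ]
[0.4997 0.3311 0.099 ]
t [0.0134 0.0167 0.3522] r [ 0.0012  0.0001 -0.0015]
```

Emit:
play_rows(
  commands=[
    {"tx":0.014,"ty":0.014,"tz":0.12,"rx":0,"ry":0,"rz":0},
    {"tx":0.014,"ty":0.014,"tz":0.24,"rx":0,"ry":0,"rz":0},
    {"tx":0.014,"ty":0.014,"tz":0.35,"rx":0,"ry":0,"rz":0},
    {"tx":0.014,"ty":0.014,"tz":0.42,"rx":0,"ry":0,"rz":0},
    {"tx":0.014,"ty":0.014,"tz":0.462,"rx":0,"ry":0,"rz":0},
    {"tx":0.014,"ty":0.014,"tz":0.466,"rx":0,"ry":0,"rz":0},
    {"tx":0.014,"ty":0.014,"tz":0.466,"rx":0,"ry":0,"rz":0},
  ],
  hand=1,
)

```text
time: 1.75
ee_pos: [0.4165, 0.2368, 0.0143]
tcp_rot: [1.0, 0.023, -0.001, 0.004]
wrist_force: [-1.0, 0.4, 0.4]
finger_gap: 0.0855
```

Emit:
play_rows(
  commands=[
    {"tx":0,"ty":0,"tz":0,"rx":0,"ry":0,"rz":0},
    {"tx":0,"ty":0,"tz":0,"rx":0,"ry":0,"rz":0},
    {"tx":0,"ty":0,"tz":0,"rx":0,"ry":0,"rz":0},
    {"tx":0,"ty":0,"tz":0,"rx":0,"ry":0,"rz":0},
    {"tx":0,"ty":0,"tz":0,"rx":0,"ry":0,"rz":0},
    {"tx":0,"ty":0,"tz":0,"rx":0,"ry":0,"rz":0},
    {"tx":0,"ty":0,"tz":0,"rx":0,"ry":0,"rz":0},
    {"tx":0,"ty":0,"tz":0,"rx":0,"ry":0,"rz":0},
  ],
  hand=0,
)

```text
time: 2.55
ee_pos: [0.4174, 0.2373, 0.0154]
tcp_rot: [1.0, 0.023, 0.0, 0.004]
wrist_force: [-0.6, -0.3, 5.1]
finger_gap: 0.0264
```

Run:
```python
from h import *
delta([.4205,.187,.0152],.0155)
```

```text
t [0.002  0.1259 0.0015] r [ 0.0012 -0.0001  0.0047]
```

Emit:
play_rows(
  commands=[
    {"tx":0.0,"ty":0.03,"tz":0,"rx":0,"ry":0,"rz":0.001},
    {"tx":0.001,"ty":0.06,"tz":0,"rx":0,"ry":0,"rz":0.002},
    {"tx":0.002,"ty":0.09,"tz":0,"rx":0,"ry":0,"rz":0.004},
    {"tx":0.002,"ty":0.126,"tz":0,"rx":0,"ry":0,"rz":0.0047},
    {"tx":0.002,"ty":0.126,"tz":0,"rx":0,"ry":0,"rz":0.0047},
    {"tx":0.002,"ty":0.126,"tz":0,"rx":0,"ry":0,"rz":0.0047},
  ],
)

```text
time: 3.15
ee_pos: [0.4202, 0.1861, 0.0156]
tcp_rot: [1.0, 0.007, 0.0, 0.004]
wrist_force: [-0.6, 0.1, -0.7]
finger_gap: 0.026
```

Run:
```python
from h import *
o=robot.get_obs(); print(o["ee_pos"],o["tcp_rot"],o["finger_gap"],o["wrist_force"])
a=shot("top","t2.png")[:,:,::-1]; b=shot("scene","s2.png")[:,:,::-1]
a=cv2.resize(a[195:260,230:470],None,fx=3.3,fy=3.3,interpolation=cv2.INTER_CUBIC)
b=cv2.resize(b[200:330,240:460],None,fx=2.8,fy=2.8,interpolation=cv2.INTER_CUBIC)
c=np.zeros((a.shape[0]+b.shape[0],792,3),np.uint8); c[:a.shape[0],:a.shape[1]]=a; c[a.shape[0]:,:b.shape[1]]=b; print(c.shape,a.shape); cv2.imwrite("pics/c2.png",c)
```

```text
[0.420239   0.18607225 0.0155587 ] [9.99969444e-01 6.87014348e-03 5.77453418e-05 3.72948311e-03] 0.025973980789397524 [-0.61137687  0.08160398 -0.67931222]
(578, 792, 3) (214, 792, 3)
```

View pics/c2.png

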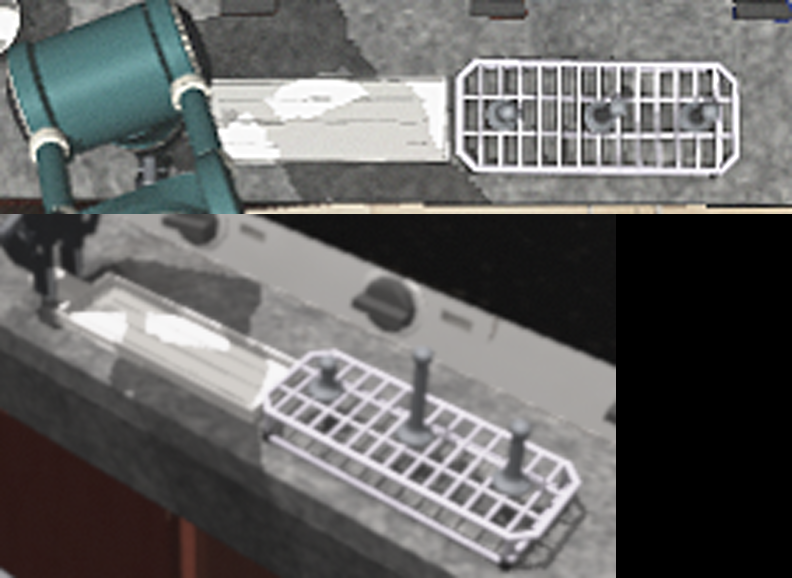

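Run:
```python
from h import *
f=lambda u,v:(230+(u+.5)/3.3-.5,195+(v+.5)/3.3-.5)
for n,u,v,z in [("pan+",447,78,.015),("pan-",447,161,.015),("panL+",230,79,.015),("panL-",230,160,.015),
 ("TLrail",480,63.5,.034),("BLrail",480,170,.034),("TRrail",715,68,.034),("BRrail",715,174,.034),("endL",459,118,.034),("endR",738,120,.034)]:
    print(n,on_z("top",f(u,v),z).round(4))
```

```text
pan+ [ 0.4622 -0.0698  0.015 ]
pan- [ 0.3878 -0.0697  0.015 ]
panL+ [0.459  0.1249 0.015 ]
panL- [0.3864 0.1235 0.015 ]
TLrail [ 0.4732 -0.0974  0.034 ]
BLrail [ 0.3791 -0.0969  0.034 ]
TRrail [ 0.4713 -0.3078  0.034 ]
BRrail [ 0.377  -0.3053  0.034 ]
endL [ 0.4246 -0.0786  0.034 ]
endR [ 0.4249 -0.3273  0.034 ]
```

Run:
```python
from h import *
im=cv2.imread("pics/t2.png"); g=im.min(2)
def edges(cols,lo,hi,z,thr):
    A=[];B=[]
    for c in cols:
        col=g[lo:hi,c].astype(float); i=np.where(col>thr)[0]
        if len(i)<2: continue
        a,b=i[0],i[-1]
        s=lambda k:(col[max(k-1,0):k+2]*np.arange(max(k-1,0),k+2)).sum()/col[max(k-1,0):k+2].sum()
        A.append(on_z("top",(c,lo+s(a)),z)[:2]); B.append(on_z("top",(c,lo+s(b)),z)[:2])
    for P in (A,B):
        P=np.array(P); k=np.polyfit(P[:,1],P[:,0],1); r=P[:,0]-np.polyval(k,P[:,1]); P=P[abs(r)<.004];k=np.polyfit(P[:,1],P[:,0],1)
        print("slope",k[0].round(4),"x at mid",P[:,1].mean().round(4),np.polyval(k,P[:,1].mean()).round(4),len(P))
edges(range(378,446),210,252,.034,190)
edges(range(300,362),215,246,.015,150)
```

```text
slope 0.0031 x at mid -0.2046 0.4742 68
slope 0.011 x at mid -0.203 0.3793 68
slope -0.03 x at mid 0.0332 0.4588 60
slope -0.0295 x at mid 0.0305 0.3882 61
```

Run:
```python
from h import *
delta([.4285,.181,.0156],-.012)
delta([.4278,.11,.0156],-.012)
```

```text
t [0.0203 0.0148 0.0001] r [ 0.0012 -0.      0.0043]
t [0.0159 0.1922 0.0014] r [ 0.0012 -0.      0.0043]
```

Emit:
play_rows(
  commands=[
    {"tx":0.012,"ty":0.004,"tz":0,"rx":0,"ry":0,"rz":0.002},
    {"tx":0.02,"ty":0.01,"tz":0,"rx":0,"ry":0,"rz":0.0043},
    {"tx":0.02,"ty":0.03,"tz":0,"rx":0,"ry":0,"rz":0.0043},
    {"tx":0.019,"ty":0.07,"tz":0,"rx":0,"ry":0,"rz":0.0043},
    {"tx":0.018,"ty":0.11,"tz":0,"rx":0,"ry":0,"rz":0.0043},
    {"tx":0.017,"ty":0.15,"tz":0,"rx":0,"ry":0,"rz":0.0043},
    {"tx":0.016,"ty":0.19,"tz":0,"rx":0,"ry":0,"rz":0.0043},
    {"tx":0.016,"ty":0.19,"tz":0,"rx":0,"ry":0,"rz":0.0043},
  ],
)

```text
time: 4.05
ee_pos: [0.4274, 0.1092, 0.0159]
tcp_rot: [1.0, -0.007, -0.0, 0.004]
wrist_force: [-0.4, 0.2, -0.8]
finger_gap: 0.0267
```

Run:
```python
from h import *
o=robot.get_obs(); print(o["ee_pos"],o["tcp_rot"],o["finger_gap"],o["wrist_force"])
a=shot("top","t3.png")[:,:,::-1]
a=cv2.resize(a[200:255,270:470],None,fx=4,fy=4,interpolation=cv2.INTER_CUBIC)
cv2.imwrite("pics/c3.png",a)
```

```text
[0.42742802 0.10922999 0.015945  ] [ 9.99968936e-01 -6.76735985e-03 -1.51287535e-04  4.03828447e-03] 0.02667279478423243 [-0.40658958  0.23543218 -0.84763897]
```

View pics/c3.png

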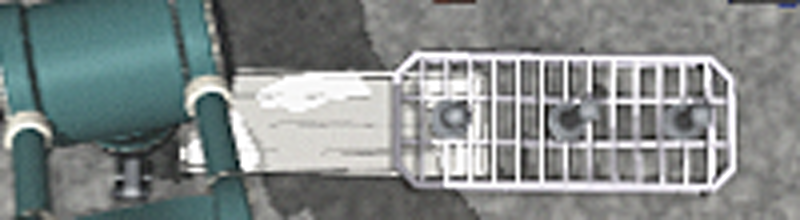

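Run:
```python
from h import *
delta([.4265,-.042,.0158],-.010)
```

```text
t [0.0024 0.3799 0.0034] r [ 0.0012 -0.     -0.0006]
```

Emit:
play_rows(
  commands=[
    {"tx":0.0,"ty":0.06,"tz":0,"rx":0,"ry":0,"rz":0},
    {"tx":0.001,"ty":0.12,"tz":0,"rx":0,"ry":0,"rz":0},
    {"tx":0.001,"ty":0.18,"tz":0.001,"rx":0,"ry":0,"rz":0},
    {"tx":0.002,"ty":0.24,"tz":0.001,"rx":0,"ry":0,"rz":0},
    {"tx":0.002,"ty":0.3,"tz":0.002,"rx":0,"ry":0,"rz":0},
    {"tx":0.002,"ty":0.34,"tz":0.002,"rx":0,"ry":0,"rz":0},
    {"tx":0.002,"ty":0.375,"tz":0.002,"rx":0,"ry":0,"rz":0},
    {"tx":0.002,"ty":0.375,"tz":0.002,"rx":0,"ry":0,"rz":0},
  ],
)

```text
time: 4.9
ee_pos: [0.4268, -0.0408, 0.0165]
tcp_rot: [1.0, -0.008, 0.0, 0.004]
wrist_force: [0.6, -0.3, -1.8]
finger_gap: 0.0264
```

Emit:
play_rows(
  commands=[
    {"tx":0,"ty":0.01,"tz":0,"rx":0,"ry":0,"rz":0},
    {"tx":0,"ty":0.018,"tz":0,"rx":0,"ry":0,"rz":0},
    {"tx":0,"ty":0.018,"tz":0,"rx":0,"ry":0,"rz":0},
  ],
)

```text
time: 5.2
ee_pos: [0.4267, -0.0478, 0.0165]
tcp_rot: [1.0, -0.007, 0.0, 0.004]
wrist_force: [0.9, 0.3, -0.0]
finger_gap: 0.026
```

Emit:
play_rows(
  commands=[
    {"tx":0,"ty":0.006,"tz":0,"rx":0,"ry":0,"rz":0},
    {"tx":0,"ty":0.01,"tz":0,"rx":0,"ry":0,"rz":0},
    {"tx":0,"ty":0.01,"tz":0,"rx":0,"ry":0,"rz":0},
  ],
)

```text
time: 5.5
ee_pos: [0.4267, -0.0518, 0.0165]
tcp_rot: [1.0, -0.007, 0.0, 0.004]
wrist_force: [0.2, 0.3, -1.6]
finger_gap: 0.0261
```

Emit:
play_rows(
  commands=[
    {"tx":0,"ty":0.003,"tz":0,"rx":0,"ry":0,"rz":0},
    {"tx":0,"ty":0.006,"tz":0,"rx":0,"ry":0,"rz":0},
    {"tx":0,"ty":0.006,"tz":0,"rx":0,"ry":0,"rz":0},
  ],
)

```text
time: 5.8
ee_pos: [0.4266, -0.0544, 0.0166]
tcp_rot: [1.0, -0.007, 0.0, 0.004]
wrist_force: [0.3, -0.7, -0.5]
finger_gap: 0.0261
```

Emit:
play_rows(
  commands=[
    {"tx":0,"ty":0.003,"tz":0,"rx":0,"ry":0,"rz":0},
    {"tx":0,"ty":0.006,"tz":0,"rx":0,"ry":0,"rz":0},
    {"tx":0,"ty":0.006,"tz":0,"rx":0,"ry":0,"rz":0},
  ],
)

```text
time: 6.1
ee_pos: [0.4262, -0.056, 0.0164]
tcp_rot: [1.0, -0.008, -0.0, 0.003]
wrist_force: [-0.2, 5.0, -0.5]
finger_gap: 0.0263
```

Emit:
play_rows(
  commands=[
    {"tx":0,"ty":0.003,"tz":0,"rx":0,"ry":0,"rz":0},
    {"tx":0,"ty":0.006,"tz":0,"rx":0,"ry":0,"rz":0},
    {"tx":0,"ty":0.006,"tz":0,"rx":0,"ry":0,"rz":0},
  ],
)

```text
time: 6.4
ee_pos: [0.4257, -0.0562, 0.0161]
tcp_rot: [1.0, -0.008, -0.001, 0.001]
wrist_force: [0.6, 12.1, -0.4]
finger_gap: 0.0263
```

Run:
```python
from h import *
a=shot("wrist","w4.png"); b=shot("top","t4.png")
```

```text
(no output)
```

View pics/w4.png

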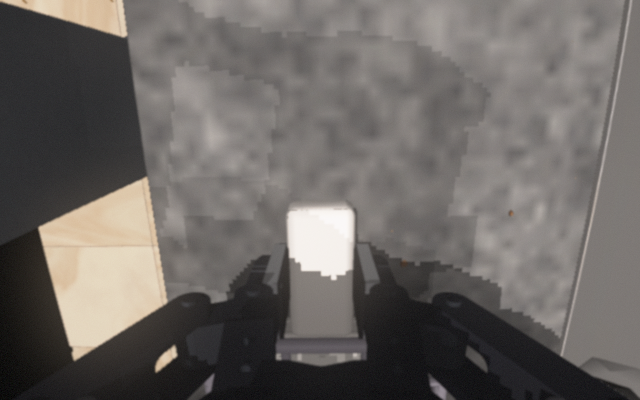

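Run:
```python
from h import *
print(on_z("wrist",(321,204),.016), on_z("wrist",(321,340),.0),on_z("wrist",(321,338),.034))
```

```text
[ 0.42680206 -0.02604319  0.016     ] [ 0.4256501  -0.10075957  0.        ] [ 0.42610667 -0.07330566  0.034     ]
```

Emit:
play_rows(
  commands=[
    {"tx":0,"ty":0,"tz":0,"rx":0,"ry":0,"rz":0},
    {"tx":0,"ty":0,"tz":0,"rx":0,"ry":0,"rz":0},
    {"tx":0,"ty":0,"tz":0,"rx":0,"ry":0,"rz":0},
    {"tx":0,"ty":0,"tz":0,"rx":0,"ry":0,"rz":0},
    {"tx":0,"ty":0,"tz":-0.05,"rx":0,"ry":0,"rz":0},
    {"tx":0,"ty":0,"tz":-0.17,"rx":0,"ry":0,"rz":0},
    {"tx":0,"ty":0,"tz":-0.29,"rx":0,"ry":0,"rz":0},
    {"tx":0,"ty":0,"tz":-0.41,"rx":0,"ry":0,"rz":0},
  ],
  hand=1,
)

```text
time: 7.3
ee_pos: [0.4254, -0.056, 0.1817]
tcp_rot: [1.0, -0.008, -0.001, 0.001]
wrist_force: [1.0, -0.1, 0.2]
finger_gap: 0.0856
```

Run:
```python
from h import *
o=robot.get_obs(); T=np.array(robot.camera_info("wrist")["world_to_cam"]); c=-T[:3,:3].T@T[:3,3]; print(c-o["ee_pos"],o["ee_pos"],T[2,:3])
delta([.426,-.255,.33],0)
```

```text
[0.00191658 0.0697152  0.13015171] [ 0.42536554 -0.05600833  0.18171613] [-0.00629976 -0.27792272 -0.96058278]
t [ 0.0093  0.4983 -0.3694] r [ 0.0004  0.0003 -0.0027]
```

Emit:
play_rows(
  commands=[
    {"tx":0.005,"ty":0.1,"tz":-0.12,"rx":0,"ry":0,"rz":0},
    {"tx":0.005,"ty":0.2,"tz":-0.24,"rx":0,"ry":0,"rz":0},
    {"tx":0.005,"ty":0.28,"tz":-0.37,"rx":0,"ry":0,"rz":-0.0027},
    {"tx":0.005,"ty":0.28,"tz":-0.37,"rx":0,"ry":0,"rz":-0.0027},
    {"tx":0.005,"ty":0.28,"tz":-0.37,"rx":0,"ry":0,"rz":-0.0027},
    {"tx":0.005,"ty":0.28,"tz":-0.37,"rx":0,"ry":0,"rz":-0.0027},
  ],
)

```text
time: 7.9
ee_pos: [0.4258, -0.1683, 0.3306]
tcp_rot: [1.0, -0.001, -0.0, 0.002]
wrist_force: [0.2, -0.0, 0.5]
finger_gap: 0.0861
```

Run:
```python
from h import *
print(robot.get_obs()["ee_pos"],robot.get_obs()["joint_vel"].round(3)); ci=robot.camera_info("wrist"); a=shot("wrist","w5.png"); json.dump({k:np.array(v).tolist() for k,v in ci.items()},open("ci5.json","w"))
for p in ([.426,-.116,.068],[.426,-.287,.094],[.426,-.201,.12]): print(proj("wrist",p,ci))
cv2.imwrite("pics/c5.png",cv2.resize(a[100:330,220:430,::-1],None,fx=2.6,fy=2.6,interpolation=cv2.INTER_CUBIC))
```

```text
[ 0.42584146 -0.16831188  0.3306029 ] [ 0.022  0.013  0.056  0.001 -0.001  0.001]
[320.60318711 114.07767115]
[320.67020477 268.06644864]
[320.59011408 202.88900871]
```

View pics/c5.png

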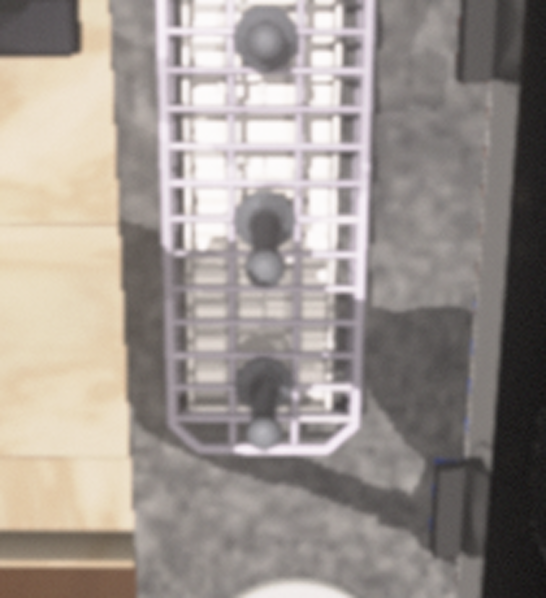

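Run:
```python
from h import *
ci=json.load(open("ci5.json"))
f=lambda u,v:(220+(u+.5)/2.6-.5,100+(v+.5)/2.6-.5)
for n,u,v,z in [("S",267,38,.064),("S flange",266.5,38,.036),("T",265,266,.116),("Tfl",265,220,.037),("M",264,431,.09),("Mfl",264.5,383,.037),("railL1",162,60,.034),("railR1",374,60,.034),("railL2",171,400,.034),("railR2",357,400,.034),("end",265,450,.034)]: print(n,on_z("wrist",f(u,v),z,ci).round(4))
```

```text
S [ 0.4279 -0.1164  0.064 ]
S flange [ 0.4278 -0.1177  0.036 ]
T [ 0.427  -0.2013  0.116 ]
Tfl [ 0.4272 -0.202   0.037 ]
M [ 0.4266 -0.2857  0.09  ]
Mfl [ 0.4269 -0.2859  0.037 ]
railL1 [ 0.3801 -0.1275  0.034 ]
railR1 [ 0.4769 -0.1276  0.034 ]
railL2 [ 0.3795 -0.2967  0.034 ]
railR2 [ 0.4739 -0.2967  0.034 ]
end [ 0.4272 -0.3248  0.034 ]
```

Emit:
play_rows(
  commands=[
    {"tx":0.08,"ty":-1,"tz":0,"rx":0,"ry":0,"rz":0},
    {"tx":0.08,"ty":-1,"tz":0,"rx":0,"ry":0,"rz":0},
    {"tx":0.08,"ty":-1,"tz":0,"rx":0,"ry":0,"rz":0},
    {"tx":0.08,"ty":-1,"tz":0,"rx":0,"ry":0,"rz":0},
    {"tx":0.08,"ty":-1,"tz":0,"rx":0,"ry":0,"rz":0},
    {"tx":0.08,"ty":-1,"tz":0,"rx":0,"ry":0,"rz":0},
    {"tx":0.08,"ty":-1,"tz":0,"rx":0,"ry":0,"rz":0},
  ],
)

```text
time: 8.65
ee_pos: [0.4514, 0.1837, 0.3261]
tcp_rot: [1.0, 0.001, -0.003, 0.002]
wrist_force: [1.0, -0.7, 0.5]
finger_gap: 0.0855
```

Run:
```python
from h import *
delta([.5,.41,.33],0)
```

```text
t [ 0.1221 -0.5655 -0.0121] r [0.0005 0.001  0.0002]
```

Emit:
play_rows(
  commands=[
    {"tx":0.122,"ty":-0.565,"tz":-0.012,"rx":0.0005,"ry":0.001,"rz":0},
    {"tx":0.122,"ty":-0.565,"tz":-0.012,"rx":0.0005,"ry":0.001,"rz":0},
    {"tx":0.122,"ty":-0.565,"tz":-0.012,"rx":0.0005,"ry":0.001,"rz":0},
    {"tx":0.122,"ty":-0.565,"tz":-0.012,"rx":0.0005,"ry":0.001,"rz":0},
    {"tx":0.122,"ty":-0.565,"tz":-0.012,"rx":0.0005,"ry":0.001,"rz":0},
    {"tx":0.122,"ty":-0.565,"tz":-0.012,"rx":0.0005,"ry":0.001,"rz":0},
    {"tx":0.122,"ty":-0.565,"tz":-0.012,"rx":0.0005,"ry":0.001,"rz":0},
  ],
)

```text
time: 9.35
ee_pos: [0.4982, 0.4101, 0.3269]
tcp_rot: [1.0, 0.002, -0.002, 0.002]
wrist_force: [0.4, -0.5, -0.6]
finger_gap: 0.0856
```

Run:
```python
from h import *
print(robot.get_obs()["ee_pos"],robot.get_obs()["joint_vel"].round(3)); ci=robot.camera_info("wrist"); a=shot("wrist","w6.png"); json.dump({k:np.array(v).tolist() for k,v in ci.items()},open("ci6.json","w"))
for p in ([.596,.357,.099],[.512,.449,.05],[.497,.333,.099],[.4086,.368,.075]): print(proj("wrist",p,ci))
```

```text
[0.49824314 0.41011131 0.32694542] [-0.028 -0.034  0.013 -0.004  0.003 -0.   ]
[412.02931089 216.87442538]
[333.67946234 125.58217376]
[319.75599574 237.21761576]
[241.87958708 199.80092649]
```

View pics/w6.png

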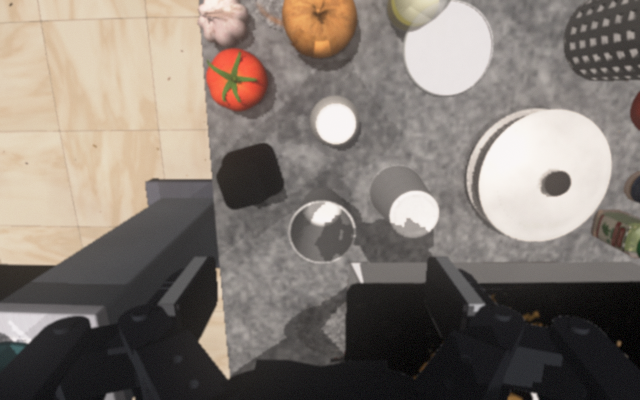

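Run:
```python
from h import *
ci=json.load(open("ci6.json"))
im=cv2.imread("pics/w6.png"); 
g=np.clip((im.astype(float)*6),0,255).astype(np.uint8)[130:225,205:300]
t0=cv2.imread("pics/top0.png")[215:258,190:240]; t0=np.clip(t0.astype(float)*6,0,255).astype(np.uint8)
cv2.imwrite("pics/c6.png",np.hstack([cv2.resize(g,(475,475),interpolation=cv2.INTER_CUBIC)[:400],cv2.resize(t0,(320,400),interpolation=cv2.INTER_CUBIC)]))
for nm,(x0,y0,x1,y1),z in (("small",(300,90,370,155),.05),("tall",(380,185,450,245),.099)):
    m=(im[y0:y1,x0:x1].min(2)>205).astype(np.uint8); n,l,s,c=cv2.connectedComponentsWithStats(m); k=1+np.argmax(s[1:,4])
    cn=cv2.findContours((l==k).astype(np.uint8),0,1)[0][0]; h=cv2.convexHull(cn)
    e=cv2.minEnclosingCircle(h); el=cv2.fitEllipse(h); print(nm,s[k],e,el)
    p=(el[0][0]+x0,el[0][1]+y0); q=(e[0][0]+x0,e[0][1]+y0); print(on_z("wrist",p,z,ci),on_z("wrist",q,z,ci), p)
```

```text
small [  16   14   40   39 1227] ((35.5, 33.0), 19.9061279296875) ((35.46276092529297, 33.00225830078125), (39.06014633178711, 39.671363830566406), 4.678940296173096)
[0.51397806 0.45188926 0.05      ] [0.51402018 0.45189201 0.05      ] (335.46276092529297, 123.00225830078125)
tall [  10    6   49   40 1362] ((33.842105865478516, 28.052631378173828), 24.35009765625) ((34.346168518066406, 26.847366333007812), (41.93137741088867, 48.41304397583008), 91.59611511230469)
[0.59804837 0.36269093 0.099     ] [0.59761392 0.36133109 0.099     ] (414.3461685180664, 211.8473663330078)
```

View pics/c6.png

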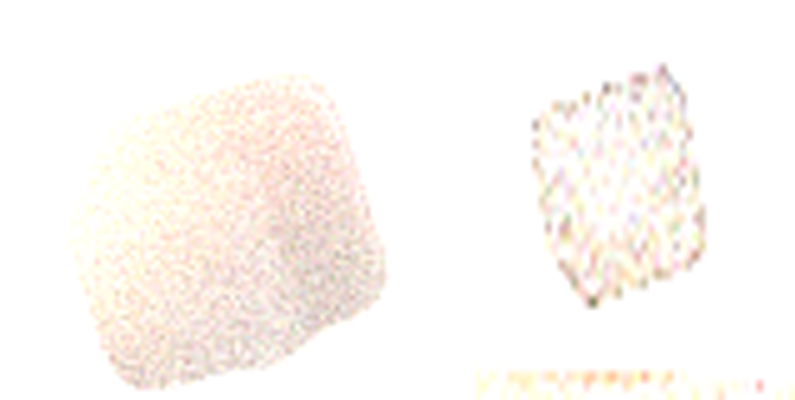

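Run:
```python
from h import *
delta([.514,.4516,.12],0);delta([.514,.4516,.024],0)
```

```text
t [ 0.0403 -0.1073  0.5189] r [0.0005 0.0005 0.0004]
t [ 0.0409 -0.108   0.7589] r [0.0005 0.0005 0.0004]
```

Emit:
play_rows(
  commands=[
    {"tx":0.04,"ty":-0.107,"tz":0.11,"rx":0.0005,"ry":0.0005,"rz":0},
    {"tx":0.04,"ty":-0.107,"tz":0.22,"rx":0.0005,"ry":0.0005,"rz":0},
    {"tx":0.04,"ty":-0.107,"tz":0.33,"rx":0.0005,"ry":0.0005,"rz":0},
    {"tx":0.041,"ty":-0.108,"tz":0.44,"rx":0.0005,"ry":0.0005,"rz":0},
    {"tx":0.041,"ty":-0.108,"tz":0.55,"rx":0.0005,"ry":0.0005,"rz":0},
    {"tx":0.041,"ty":-0.108,"tz":0.65,"rx":0.0005,"ry":0.0005,"rz":0},
    {"tx":0.041,"ty":-0.108,"tz":0.74,"rx":0.0005,"ry":0.0005,"rz":0},
    {"tx":0.041,"ty":-0.108,"tz":0.759,"rx":0.0005,"ry":0.0005,"rz":0},
  ],
  hand=1,
)

```text
time: 10.2
ee_pos: [0.5103, 0.4469, 0.0185]
tcp_rot: [1.0, 0.0, -0.004, 0.003]
wrist_force: [-0.0, -0.3, -0.0]
finger_gap: 0.0854
```

Run:
```python
from h import *
delta([.514,.4516,.024],0); print(robot.get_obs()["wrist_force"])
```

```text
t [ 0.0093 -0.0116 -0.014 ] r [0.001  0.0012 0.0001]
[-0.04357237 -0.30591128 -0.03211281]
```

Emit:
play_rows(
  commands=[
    {"tx":0.0093,"ty":-0.0116,"tz":-0.014,"rx":0.001,"ry":0.0012,"rz":0},
    {"tx":0.0093,"ty":-0.0116,"tz":-0.014,"rx":0.001,"ry":0.0012,"rz":0},
    {"tx":0.0093,"ty":-0.0116,"tz":-0.014,"rx":0.001,"ry":0.0012,"rz":0},
    {"tx":0.0093,"ty":-0.0116,"tz":-0.014,"rx":0.001,"ry":0.0012,"rz":0},
  ],
)

```text
time: 10.6
ee_pos: [0.5155, 0.4527, 0.0268]
tcp_rot: [1.0, 0.0, 0.002, -0.001]
wrist_force: [-0.2, -0.4, 0.3]
finger_gap: 0.0854
```

Emit:
play_rows(
  commands=[
    {"tx":0,"ty":0,"tz":0,"rx":0,"ry":0,"rz":0},
    {"tx":0,"ty":0,"tz":0,"rx":0,"ry":0,"rz":0},
    {"tx":0,"ty":0,"tz":0,"rx":0,"ry":0,"rz":0},
    {"tx":0,"ty":0,"tz":0,"rx":0,"ry":0,"rz":0},
    {"tx":0,"ty":0,"tz":0,"rx":0,"ry":0,"rz":0},
    {"tx":0,"ty":0,"tz":0,"rx":0,"ry":0,"rz":0},
  ],
  hand=0,
)

```text
time: 11.2
ee_pos: [0.5164, 0.4536, 0.0289]
tcp_rot: [1.0, 0.0, 0.003, -0.002]
wrist_force: [-1.3, -0.9, 6.5]
finger_gap: 0.0514
```

Run:
```python
from h import *
o=robot.get_obs();print(o["ee_pos"],o["wrist_force"],o["finger_gap"])
delta([.514,.4516,.16],0);delta([.4279,-.1168,.16],0)
```

```text
[0.51642574 0.45363848 0.02894979] [-1.33722324 -0.85076162  6.48228661] 0.05140445864308595
t [-0.0044  0.0038 -0.3277] r [-0.0007 -0.0008  0.0002]
t [-0.221   1.4245 -0.3346] r [-0.0007 -0.0008  0.0002]
```

Emit:
play_rows(
  commands=[
    {"tx":0,"ty":0,"tz":-0.03,"rx":0,"ry":0,"rz":0},
    {"tx":0,"ty":0,"tz":-0.08,"rx":-0.0007,"ry":-0.0008,"rz":0},
    {"tx":0,"ty":0,"tz":-0.16,"rx":-0.0007,"ry":-0.0008,"rz":0},
    {"tx":0,"ty":0,"tz":-0.25,"rx":-0.0007,"ry":-0.0008,"rz":0},
    {"tx":0,"ty":0,"tz":-0.33,"rx":-0.0007,"ry":-0.0008,"rz":0},
    {"tx":0,"ty":0,"tz":-0.33,"rx":-0.0007,"ry":-0.0008,"rz":0},
    {"tx":0,"ty":0,"tz":-0.33,"rx":-0.0007,"ry":-0.0008,"rz":0},
  ],
)

```text
time: 11.9
ee_pos: [0.5162, 0.4536, 0.1625]
tcp_rot: [1.0, 0.001, 0.001, -0.001]
wrist_force: [0.2, 0.7, -1.7]
finger_gap: 0.0516
```

Run:
```python
from h import *
o=robot.get_obs();print(o["ee_pos"],o["tcp_rot"],o["wrist_force"],o["finger_gap"])
ci=robot.camera_info("wrist"); print(proj("wrist",o["ee_pos"]+[0,-.001,.021],ci)); shot("wrist","w7.png")
```

```text
[0.51621921 0.45355035 0.16245889] [ 9.99999147e-01  5.42638910e-04  1.01109813e-03 -6.24477535e-04] [ 0.18951074  0.6586218  -1.71698174] 0.05159802016670564
[319.38290878 305.25098142]
```

View pics/w7.png

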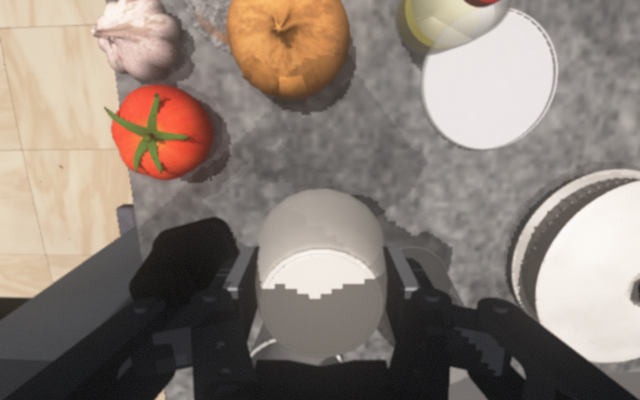

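Run:
```python
from h import *
delta([.4271,-.1158,.17],0)
```

```text
t [-0.2219  1.4212 -0.0224] r [0.0001 0.0001 0.0002]
```

Emit:
play_rows(
  commands=[
    {"tx":-0.015,"ty":0.1,"tz":-0.02,"rx":0,"ry":0,"rz":0},
    {"tx":-0.03,"ty":0.2,"tz":-0.02,"rx":0,"ry":0,"rz":0},
    {"tx":-0.05,"ty":0.32,"tz":-0.02,"rx":0,"ry":0,"rz":0},
    {"tx":-0.065,"ty":0.44,"tz":-0.02,"rx":0,"ry":0,"rz":0},
    {"tx":-0.08,"ty":0.56,"tz":-0.02,"rx":0,"ry":0,"rz":0},
    {"tx":-0.1,"ty":0.68,"tz":-0.02,"rx":0,"ry":0,"rz":0},
    {"tx":-0.12,"ty":0.8,"tz":-0.02,"rx":0,"ry":0,"rz":0},
    {"tx":-0.13,"ty":0.9,"tz":-0.02,"rx":0,"ry":0,"rz":0},
  ],
)

```text
time: 12.75
ee_pos: [0.4607, 0.0903, 0.1663]
tcp_rot: [1.0, 0.0, -0.003, 0.001]
wrist_force: [0.6, -0.0, -1.9]
finger_gap: 0.0514
```

Run:
```python
from h import *
delta([.4271,-.1158,.17],0); print(robot.get_obs()["ee_pos"])
```

```text
t [-0.0845  0.5152 -0.0078] r [0.0003 0.0009 0.0001]
[0.46072052 0.09030566 0.16628827]
```

Emit:
play_rows(
  commands=[
    {"tx":-0.02,"ty":0.11,"tz":-0.008,"rx":0,"ry":0.0009,"rz":0},
    {"tx":-0.04,"ty":0.23,"tz":-0.008,"rx":0,"ry":0.0009,"rz":0},
    {"tx":-0.06,"ty":0.35,"tz":-0.008,"rx":0,"ry":0.0009,"rz":0},
    {"tx":-0.08,"ty":0.46,"tz":-0.008,"rx":0,"ry":0.0009,"rz":0},
    {"tx":-0.0845,"ty":0.515,"tz":-0.008,"rx":0,"ry":0.0009,"rz":0},
    {"tx":-0.0845,"ty":0.515,"tz":-0.008,"rx":0,"ry":0.0009,"rz":0},
    {"tx":-0.0845,"ty":0.515,"tz":-0.008,"rx":0,"ry":0.0009,"rz":0},
  ],
)

```text
time: 13.45
ee_pos: [0.4258, -0.1154, 0.1684]
tcp_rot: [1.0, -0.0, -0.002, 0.0]
wrist_force: [-1.1, 0.6, -1.2]
finger_gap: 0.0514
```

Run:
```python
from h import *
delta([.4271,-.1158,.10],0); delta([.4271,-.1158,.065],0)
```

```text
t [0.0038 0.0009 0.171 ] r [ 0.0001  0.0005 -0.0001]
t [0.004  0.0009 0.2585] r [ 0.0001  0.0005 -0.0001]
```

Emit:
play_rows(
  commands=[
    {"tx":0.004,"ty":0.001,"tz":0.04,"rx":0,"ry":0.0005,"rz":0},
    {"tx":0.004,"ty":0.001,"tz":0.1,"rx":0,"ry":0.0005,"rz":0},
    {"tx":0.004,"ty":0.001,"tz":0.16,"rx":0,"ry":0.0005,"rz":0},
    {"tx":0.004,"ty":0.001,"tz":0.21,"rx":0,"ry":0.0005,"rz":0},
    {"tx":0.004,"ty":0.001,"tz":0.24,"rx":0,"ry":0.0005,"rz":0},
    {"tx":0.004,"ty":0.001,"tz":0.252,"rx":0,"ry":0.0005,"rz":0},
    {"tx":0.004,"ty":0.001,"tz":0.252,"rx":0,"ry":0.0005,"rz":0},
  ],
)

```text
time: 14.15
ee_pos: [0.4268, -0.1151, 0.067]
tcp_rot: [1.0, 0.0, -0.001, -0.0]
wrist_force: [0.4, 0.1, -0.6]
finger_gap: 0.0513
```

Run:
```python
from h import *
print(robot.get_obs()["ee_pos"]);delta([.4271,-.1158,.063],0)
```

```text
[ 0.42675061 -0.11506768  0.06703529]
t [0.0009 0.0018 0.0101] r [-0.      0.0002  0.    ]
```

Emit:
play_rows(
  commands=[
    {"tx":0.001,"ty":0.002,"tz":0.005,"rx":0,"ry":0,"rz":0},
    {"tx":0.001,"ty":0.002,"tz":0.01,"rx":0,"ry":0,"rz":0},
    {"tx":0.001,"ty":0.002,"tz":0.01,"rx":0,"ry":0,"rz":0},
    {"tx":0.001,"ty":0.002,"tz":0.012,"rx":0,"ry":0,"rz":0},
    {"tx":0.001,"ty":0.002,"tz":0.012,"rx":0,"ry":0,"rz":0},
  ],
)

```text
time: 14.65
ee_pos: [0.4276, -0.1161, 0.063]
tcp_rot: [1.0, -0.0, -0.0, 0.0]
wrist_force: [-1.5, 0.0, 4.1]
finger_gap: 0.0516
```

Emit:
play_rows(
  commands=[
    {"tx":0,"ty":0,"tz":0,"rx":0,"ry":0,"rz":0},
    {"tx":0,"ty":0,"tz":0,"rx":0,"ry":0,"rz":0},
    {"tx":0,"ty":0,"tz":0,"rx":0,"ry":0,"rz":0},
    {"tx":0,"ty":0,"tz":-0.03,"rx":0,"ry":0,"rz":0},
    {"tx":0,"ty":0,"tz":-0.12,"rx":0,"ry":0,"rz":0},
    {"tx":0,"ty":0,"tz":-0.24,"rx":0,"ry":0,"rz":0},
    {"tx":0,"ty":0,"tz":-0.36,"rx":0,"ry":0,"rz":0},
  ],
  hand=1,
)

```text
time: 15.35
ee_pos: [0.427, -0.1159, 0.2088]
tcp_rot: [1.0, -0.0, -0.001, -0.0]
wrist_force: [-0.1, -0.7, 0.5]
finger_gap: 0.0855
```

Emit:
play_rows(
  commands=[
    {"tx":0,"ty":-0.1,"tz":-0.1,"rx":0,"ry":0,"rz":0},
    {"tx":0,"ty":-0.22,"tz":-0.2,"rx":0,"ry":0,"rz":0},
    {"tx":0,"ty":-0.34,"tz":-0.3,"rx":0,"ry":0,"rz":0},
    {"tx":0,"ty":-0.46,"tz":-0.3,"rx":0,"ry":0,"rz":0},
    {"tx":0,"ty":-0.58,"tz":-0.3,"rx":0,"ry":0,"rz":0},
    {"tx":0,"ty":-0.7,"tz":-0.3,"rx":0,"ry":0,"rz":0},
    {"tx":0,"ty":-0.82,"tz":-0.3,"rx":0,"ry":0,"rz":0},
    {"tx":0,"ty":-0.94,"tz":-0.3,"rx":0,"ry":0,"rz":0},
  ],
)

```text
time: 16.15
ee_pos: [0.4267, 0.2447, 0.3303]
tcp_rot: [1.0, 0.0, 0.0, -0.0]
wrist_force: [1.0, -0.0, 0.3]
finger_gap: 0.0856
```

Run:
```python
from h import *
print(robot.get_obs()["ee_pos"]);delta([.4086,.36,.33],0)
```

```text
[0.42665749 0.24470508 0.33028749]
t [-0.0451 -0.2882  0.001 ] r [-0.0002 -0.0001  0.    ]
```

Emit:
play_rows(
  commands=[
    {"tx":-0.045,"ty":-0.13,"tz":0,"rx":0,"ry":0,"rz":0},
    {"tx":-0.045,"ty":-0.13,"tz":0,"rx":0,"ry":0,"rz":0},
    {"tx":-0.045,"ty":-0.13,"tz":0,"rx":0,"ry":0,"rz":0},
    {"tx":-0.045,"ty":-0.13,"tz":0,"rx":0,"ry":0,"rz":0},
  ],
)

```text
time: 16.55
ee_pos: [0.4087, 0.2959, 0.3307]
tcp_rot: [1.0, 0.0, 0.0, -0.0]
wrist_force: [-0.0, -0.3, -0.3]
finger_gap: 0.0854
```

Run:
```python
from h import *
print(robot.get_obs()["ee_pos"]); ci=robot.camera_info("wrist"); a=shot("wrist","w8.png")
p=proj("wrist",[.41,.375,0],ci).astype(int); print(p)
x0,y0=max(p[0]-70,0),max(p[1]-70,0)
s=a[y0:p[1]+70,x0:p[0]+70]
for thr in (25,35,45,55):
    m=(s.max(2)<thr).astype(np.uint8); n,l,st,c=cv2.connectedComponentsWithStats(cv2.morphologyEx(m,cv2.MORPH_OPEN,np.ones((5,5)))); k=1+np.argmax(st[1:,4])
    cn=max(cv2.findContours((l==k).astype(np.uint8),0,1)[0],key=len).astype(np.float64)[:,0]+[x0,y0]
    W=np.array([on_z("wrist",q,0.0,ci)[:2] for q in cn])
    r=cv2.minAreaRect((W*1000).astype(np.float32)); print(thr,st[k],r)
g=np.clip(s.astype(float)*3,0,255).astype(np.uint8)
cv2.imwrite("pics/c8.png",cv2.resize(np.hstack([s,g])[:,:,::-1],None,fx=2.8,fy=2.8,interpolation=cv2.INTER_CUBIC))
```

```text
[0.40868355 0.2959227  0.33065789]
[321  90]Traceback (most recent call last):
  File "<stdin>", line 7, in <module>
    return _wrapfunc(a, 'argmax', axis=axis, out=out, **kwds)
    return bound(*args, **kwds)
ValueError: attempt to get argmax of an empty sequence
```

Run:
```python
from h import *
ci=robot.camera_info("wrist"); a=cv2.imread("pics/w8.png"); x0,y0,x1,y1=251,20,391,160
s=a[y0:y1,x0:x1]; print(np.percentile(s.max(2),[1,5,10,20,30,40,50]), s[65:75,65:75].mean((0,1)))
for thr in (35,42,50,58):
    m=cv2.morphologyEx((cv2.GaussianBlur(s,(3,3),0).max(2)<thr).astype(np.uint8),cv2.MORPH_OPEN,np.ones((5,5))); n,l,st,c=cv2.connectedComponentsWithStats(m)
    if n<2: continue
    k=1+np.argmax(st[1:,4])
    cn=max(cv2.findContours((l==k).astype(np.uint8),0,1)[0],key=len).astype(np.float64)[:,0]+[x0,y0]
    W=np.array([on_z("wrist",q,0.0,ci)[:2] for q in cn]); r=cv2.minAreaRect((W*1000).astype(np.float32)); print(thr,st[k],r)
g=np.clip(s.astype(float)*3,0,255).astype(np.uint8)
cv2.imwrite("pics/c8.png",cv2.resize(np.hstack([s,g]),None,fx=2.8,fy=2.8,interpolation=cv2.INTER_CUBIC))
```

```text
[ 44.  47.  51. 107. 121. 129. 136.] [42.69 45.34 48.48]
50 [  63   32   36   60 1560] ((422.9492492675781, 384.9996337890625), (70.50099182128906, 44.19342041015625), 89.9958724975586)
58 [  44   32   56   63 2719] ((409.16656494140625, 383.09478759765625), (65.79167175292969, 67.95018005371094), 15.62682056427002)
```

View pics/c8.png

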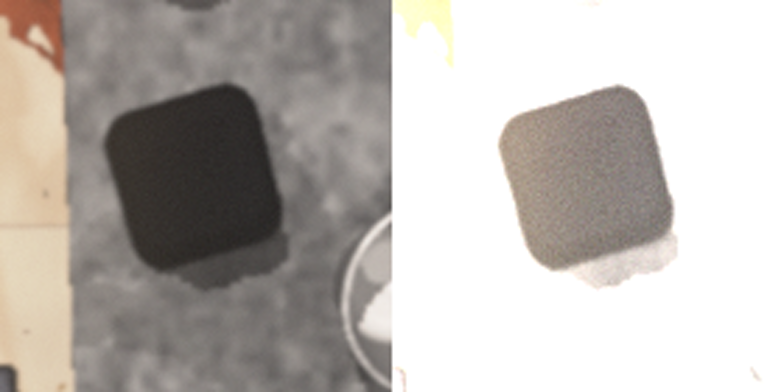

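Run:
```python
from h import *
delta([.409,.383,.13],.272)
```

```text
t [-4.000e-04 -2.186e-01  5.016e-01] r [-0.     -0.0001 -0.0434]
```

Emit:
play_rows(
  commands=[
    {"tx":0,"ty":-0.06,"tz":0.1,"rx":0,"ry":0,"rz":-0.02},
    {"tx":0,"ty":-0.12,"tz":0.2,"rx":0,"ry":0,"rz":-0.0434},
    {"tx":0,"ty":-0.18,"tz":0.31,"rx":0,"ry":0,"rz":-0.0434},
    {"tx":0,"ty":-0.219,"tz":0.42,"rx":0,"ry":0,"rz":-0.0434},
    {"tx":0,"ty":-0.219,"tz":0.5,"rx":0,"ry":0,"rz":-0.0434},
    {"tx":0,"ty":-0.219,"tz":0.5,"rx":0,"ry":0,"rz":-0.0434},
    {"tx":0,"ty":-0.219,"tz":0.5,"rx":0,"ry":0,"rz":-0.0434},
  ],
)

```text
time: 17.3
ee_pos: [0.4098, 0.3818, 0.1308]
tcp_rot: [0.991, 0.135, -0.0, 0.0]
wrist_force: [0.2, -0.3, 0.1]
finger_gap: 0.0859
```

Run:
```python
from h import *
print(robot.get_obs()["ee_pos"]);delta([.409,.383,.035],.272)
```

```text
[0.40978588 0.38176132 0.13084939]
t [-0.001  -0.0036  0.2396] r [ 0.0001  0.     -0.0003]
```

Emit:
play_rows(
  commands=[
    {"tx":-0.001,"ty":-0.0036,"tz":0.08,"rx":0,"ry":0,"rz":0},
    {"tx":-0.001,"ty":-0.0036,"tz":0.16,"rx":0,"ry":0,"rz":0},
    {"tx":-0.001,"ty":-0.0036,"tz":0.22,"rx":0,"ry":0,"rz":0},
    {"tx":-0.001,"ty":-0.0036,"tz":0.24,"rx":0,"ry":0,"rz":0},
    {"tx":-0.001,"ty":-0.0036,"tz":0.24,"rx":0,"ry":0,"rz":0},
    {"tx":-0.001,"ty":-0.0036,"tz":0.24,"rx":0,"ry":0,"rz":0},
  ],
)

```text
time: 17.9
ee_pos: [0.4109, 0.3841, 0.0374]
tcp_rot: [0.991, 0.134, 0.002, -0.001]
wrist_force: [-0.1, -0.1, 0.0]
finger_gap: 0.0856
```

Emit:
play_rows(
  commands=[
    {"tx":0,"ty":0,"tz":0,"rx":0,"ry":0,"rz":0},
    {"tx":0,"ty":0,"tz":0,"rx":0,"ry":0,"rz":0},
    {"tx":0,"ty":0,"tz":0,"rx":0,"ry":0,"rz":0},
    {"tx":0,"ty":0,"tz":0,"rx":0,"ry":0,"rz":0},
    {"tx":0,"ty":0,"tz":0,"rx":0,"ry":0,"rz":0},
    {"tx":0,"ty":0,"tz":0,"rx":0,"ry":0,"rz":0},
    {"tx":0,"ty":0,"tz":0,"rx":0,"ry":0,"rz":0},
  ],
  hand=0,
)

```text
time: 18.6
ee_pos: [0.413, 0.3856, 0.0405]
tcp_rot: [0.991, 0.134, 0.004, -0.002]
wrist_force: [-0.6, -0.9, 9.0]
finger_gap: 0.0581
```

Run:
```python
from h import *
print(robot.get_obs()["ee_pos"]);delta([.409,.383,.20],.272)
```

```text
[0.41295805 0.38563576 0.04049175]
t [-0.0079  0.0025 -0.3989] r [-0.0005 -0.0014 -0.0004]
```

Emit:
play_rows(
  commands=[
    {"tx":0,"ty":0,"tz":-0.03,"rx":0,"ry":0,"rz":0},
    {"tx":0,"ty":0,"tz":-0.1,"rx":0,"ry":0,"rz":0},
    {"tx":0,"ty":0,"tz":-0.2,"rx":0,"ry":0,"rz":0},
    {"tx":0,"ty":0,"tz":-0.3,"rx":0,"ry":0,"rz":0},
    {"tx":0,"ty":0,"tz":-0.4,"rx":0,"ry":0,"rz":0},
    {"tx":0,"ty":0,"tz":-0.44,"rx":0,"ry":0,"rz":0},
    {"tx":0,"ty":0,"tz":-0.44,"rx":0,"ry":0,"rz":0},
  ],
)

```text
time: 19.3
ee_pos: [0.4133, 0.3862, 0.2206]
tcp_rot: [0.991, 0.134, 0.007, -0.004]
wrist_force: [0.8, 0.4, -1.0]
finger_gap: 0.0584
```

Run:
```python
from h import *
o=robot.get_obs();print(o["ee_pos"],o["tcp_rot"],o["wrist_force"],o["finger_gap"]);shot("wrist","w9.png")
delta([.4267,0.03,.22],-.006); delta([.4267,-.2843,.22],-.006)
```

```text
[0.41329354 0.38621417 0.22063077] [ 0.99090208  0.13432943  0.00715906 -0.00417445] [ 0.76339938  0.39671243 -1.04634007] 0.058362451069893344
t [-0.201   0.8655 -0.0118] r [-0.0009 -0.0016  0.0438]
t [-0.4101  1.6229 -0.0174] r [-0.0009 -0.0016  0.0438]
```

Emit:
play_rows(
  commands=[
    {"tx":-0.025,"ty":0.11,"tz":-0.012,"rx":0,"ry":-0.0005,"rz":0.006},
    {"tx":-0.05,"ty":0.22,"tz":-0.012,"rx":-0.0004,"ry":-0.001,"rz":0.015},
    {"tx":-0.075,"ty":0.33,"tz":-0.012,"rx":-0.0009,"ry":-0.0016,"rz":0.025},
    {"tx":-0.1,"ty":0.44,"tz":-0.012,"rx":-0.0009,"ry":-0.0016,"rz":0.035},
    {"tx":-0.13,"ty":0.55,"tz":-0.012,"rx":-0.0009,"ry":-0.0016,"rz":0.0438},
    {"tx":-0.155,"ty":0.66,"tz":-0.012,"rx":-0.0009,"ry":-0.0016,"rz":0.0438},
    {"tx":-0.18,"ty":0.77,"tz":-0.012,"rx":-0.0009,"ry":-0.0016,"rz":0.0438},
    {"tx":-0.2,"ty":0.865,"tz":-0.012,"rx":-0.0009,"ry":-0.0016,"rz":0.0438},
  ],
)

```text
time: 20.15
ee_pos: [0.4247, 0.0283, 0.2169]
tcp_rot: [1.0, -0.003, -0.003, 0.0]
wrist_force: [0.7, -0.1, -0.7]
finger_gap: 0.0583
```

Run:
```python
from h import *
print(robot.get_obs()["ee_pos"]); delta([.4267,-.2843,.21],-.006)
```

```text
[0.42469227 0.02826917 0.21693837]
t [0.0099 0.7814 0.0175] r [ 0.      0.0008 -0.    ]
```

Emit:
play_rows(
  commands=[
    {"tx":0.002,"ty":0.12,"tz":0.0,"rx":0,"ry":0.0008,"rz":0},
    {"tx":0.004,"ty":0.24,"tz":0.0,"rx":0,"ry":0.0008,"rz":0},
    {"tx":0.006,"ty":0.36,"tz":0.0,"rx":0,"ry":0.0008,"rz":0},
    {"tx":0.008,"ty":0.48,"tz":0.0,"rx":0,"ry":0.0008,"rz":0},
    {"tx":0.01,"ty":0.6,"tz":0.0,"rx":0,"ry":0.0008,"rz":0},
    {"tx":0.01,"ty":0.72,"tz":0.01,"rx":0,"ry":0.0008,"rz":0},
    {"tx":0.01,"ty":0.781,"tz":0.017,"rx":0,"ry":0.0008,"rz":0},
    {"tx":0.01,"ty":0.781,"tz":0.017,"rx":0,"ry":0.0008,"rz":0},
  ],
)

```text
time: 20.95
ee_pos: [0.4247, -0.286, 0.2063]
tcp_rot: [1.0, -0.005, -0.003, -0.001]
wrist_force: [-0.0, 0.3, -0.9]
finger_gap: 0.0582
```

Run:
```python
from h import *
a=cv2.imread("pics/w9.png"); g=cv2.imread("pics/w9.png").max(2); print(g[200:370:10,321]) 
print(robot.get_obs()["ee_pos"]); delta([.4267,-.2843,.14],-.006); delta([.4267,-.2843,.077],-.006)
```

```text
[24 23 22 19 20 16 13 14 13 16 13  9 12  9  9  8  2]
[ 0.42467062 -0.2860412   0.20633015]
t [ 0.0059 -0.004   0.1658] r [-0.0004  0.0008 -0.0007]
t [ 0.0067 -0.0036  0.3233] r [-0.0004  0.0008 -0.0007]
```

Emit:
play_rows(
  commands=[
    {"tx":0.006,"ty":-0.004,"tz":0.02,"rx":-0.0004,"ry":0.0008,"rz":0},
    {"tx":0.006,"ty":-0.004,"tz":0.08,"rx":-0.0004,"ry":0.0008,"rz":0},
    {"tx":0.0065,"ty":-0.004,"tz":0.14,"rx":-0.0004,"ry":0.0008,"rz":0},
    {"tx":0.0065,"ty":-0.004,"tz":0.2,"rx":-0.0004,"ry":0.0008,"rz":0},
    {"tx":0.0065,"ty":-0.004,"tz":0.26,"rx":-0.0004,"ry":0.0008,"rz":0},
    {"tx":0.0065,"ty":-0.004,"tz":0.3,"rx":-0.0004,"ry":0.0008,"rz":0},
    {"tx":0.0065,"ty":-0.004,"tz":0.315,"rx":-0.0004,"ry":0.0008,"rz":0},
    {"tx":0.0065,"ty":-0.004,"tz":0.315,"rx":-0.0004,"ry":0.0008,"rz":0},
  ],
)

```text
time: 21.75
ee_pos: [0.4253, -0.2819, 0.0782]
tcp_rot: [1.0, -0.004, -0.002, -0.001]
wrist_force: [0.3, 0.1, -1.0]
finger_gap: 0.0583
```

Run:
```python
from h import *
print(robot.get_obs()["ee_pos"]); delta([.4267,-.2843,.0735],-.006)
```

```text
[ 0.42529312 -0.28187809  0.07822149]
t [0.0036 0.0061 0.0118] r [-0.0004  0.0006 -0.0004]
```

Emit:
play_rows(
  commands=[
    {"tx":0.0036,"ty":0.006,"tz":0.005,"rx":-0.0004,"ry":0.0006,"rz":0},
    {"tx":0.0036,"ty":0.006,"tz":0.01,"rx":-0.0004,"ry":0.0006,"rz":0},
    {"tx":0.0036,"ty":0.006,"tz":0.012,"rx":-0.0004,"ry":0.0006,"rz":0},
    {"tx":0.0036,"ty":0.006,"tz":0.013,"rx":-0.0004,"ry":0.0006,"rz":0},
    {"tx":0.0036,"ty":0.006,"tz":0.013,"rx":-0.0004,"ry":0.0006,"rz":0},
  ],
)

```text
time: 22.25
ee_pos: [0.4274, -0.2847, 0.0746]
tcp_rot: [1.0, -0.004, 0.001, 0.0]
wrist_force: [-1.4, 1.7, 5.7]
finger_gap: 0.0583
```

Emit:
play_rows(
  commands=[
    {"tx":0,"ty":0,"tz":0,"rx":0,"ry":0,"rz":0},
    {"tx":0,"ty":0,"tz":0,"rx":0,"ry":0,"rz":0},
    {"tx":0,"ty":0,"tz":0,"rx":0,"ry":0,"rz":0},
    {"tx":0,"ty":0,"tz":-0.03,"rx":0,"ry":0,"rz":0},
    {"tx":0,"ty":0,"tz":-0.12,"rx":0,"ry":0,"rz":0},
    {"tx":0,"ty":0,"tz":-0.24,"rx":0,"ry":0,"rz":0},
    {"tx":0,"ty":0,"tz":-0.36,"rx":0,"ry":0,"rz":0},
    {"tx":0,"ty":-0.05,"tz":-0.48,"rx":0,"ry":0,"rz":0},
  ],
  hand=1,
)

```text
time: 23.05
ee_pos: [0.4273, -0.2666, 0.2678]
tcp_rot: [1.0, -0.005, 0.001, 0.001]
wrist_force: [0.3, -0.0, -0.7]
finger_gap: 0.0853
```

Emit:
play_rows(
  commands=[
    {"tx":0,"ty":-0.12,"tz":-0.1,"rx":0,"ry":0,"rz":0},
    {"tx":0,"ty":-0.24,"tz":-0.17,"rx":0,"ry":0,"rz":0},
    {"tx":0,"ty":-0.29,"tz":-0.17,"rx":0,"ry":0,"rz":0},
    {"tx":0,"ty":-0.29,"tz":-0.17,"rx":0,"ry":0,"rz":0},
    {"tx":0,"ty":-0.29,"tz":-0.17,"rx":0,"ry":0,"rz":0},
  ],
)

```text
time: 23.55
ee_pos: [0.4284, -0.15, 0.3367]
tcp_rot: [1.0, -0.004, 0.002, 0.002]
wrist_force: [0.1, -0.6, -0.3]
finger_gap: 0.0858
```

Run:
```python
from h import *
o=robot.get_obs();print(o["ee_pos"],o["tcp_rot"]); ci=robot.camera_info("wrist"); a=shot("wrist","w10.png")
for nm,p in (("S",[.4279,-.1168,.084]),("T",[.4271,-.2016,.116]),("M",[.4267,-.2858,.109]),("M0",[.4267,-.2858,.034])): print(nm,proj("wrist",p,ci))
json.dump({k:np.array(v).tolist() for k,v in ci.items()},open("ci10.json","w"))
b=a[60:330,200:450,::-1]; cv2.imwrite("pics/c10.png",cv2.resize(b,None,fx=2.2,fy=2.2,interpolation=cv2.INTER_CUBIC))
delta([.598,.30,.33],0)
```

```text
[ 0.42842179 -0.14997941  0.33665537] [ 0.99998628 -0.00434189  0.00234828  0.00175376]
S [318.62059086 132.6657035 ]
T [318.55917474 217.31347531]
M [318.92389669 285.20732079]
M0 [318.97655487 256.65033465]
t [ 0.4133 -1.1306  0.0124] r [ 0.0005 -0.0005 -0.0016]
```

View pics/c10.png

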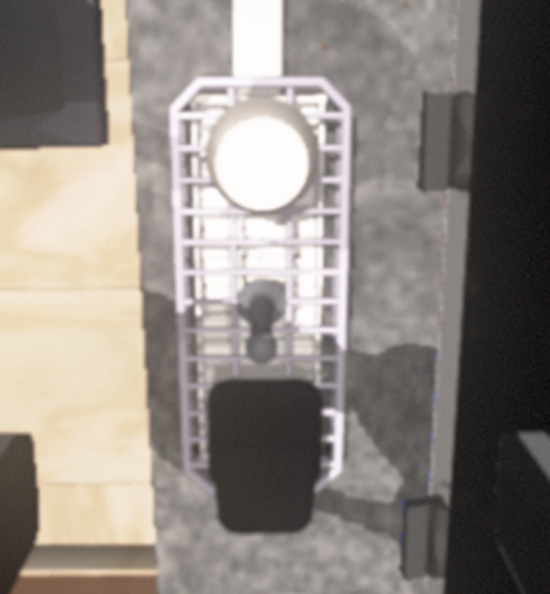

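Run:
```python
from h import *
ci=json.load(open("ci10.json")); f=lambda u,v:(200+(u+.5)/2.2-.5,60+(v+.5)/2.2-.5)
print(on_z("wrist",f(265.5,380),.034,ci)-[0,.035,0],on_z("wrist",f(263.5,531),.109,ci)+[0,.0255,0],on_z("wrist",f(262,162),.084,ci), on_z("wrist",f(261,346),.116,ci),on_z("wrist",f(261,299),.036,ci))
```

```text
[ 0.42889981 -0.28603621  0.034     ] [ 0.42717426 -0.28100836  0.109     ] [ 0.42810505 -0.11754294  0.084     ] [ 0.42689795 -0.20125013  0.116     ] [ 0.4267074 -0.2002722  0.036    ]
```

Emit:
play_rows(
  commands=[
    {"tx":0.05,"ty":-0.12,"tz":0,"rx":0,"ry":0,"rz":0},
    {"tx":0.1,"ty":-0.24,"tz":0,"rx":0,"ry":0,"rz":0},
    {"tx":0.15,"ty":-0.36,"tz":0,"rx":0,"ry":0,"rz":0},
    {"tx":0.2,"ty":-0.48,"tz":0,"rx":0,"ry":0,"rz":0},
    {"tx":0.25,"ty":-0.6,"tz":0,"rx":0,"ry":0,"rz":0},
    {"tx":0.3,"ty":-0.72,"tz":0,"rx":0,"ry":0,"rz":0},
    {"tx":0.35,"ty":-0.84,"tz":0,"rx":0,"ry":0,"rz":0},
    {"tx":0.41,"ty":-0.96,"tz":0,"rx":0,"ry":0,"rz":0},
  ],
)

```text
time: 24.4
ee_pos: [0.5891, 0.2166, 0.3335]
tcp_rot: [1.0, -0.006, 0.0, 0.002]
wrist_force: [-0.1, -1.6, 1.3]
finger_gap: 0.0855
```

Run:
```python
from h import *
print(robot.get_obs()["ee_pos"]);delta([.598,.285,.33],0)
```

```text
[0.5890894  0.21658671 0.33353519]
t [ 0.0203 -0.1713  0.0081] r [ 0.0007 -0.0001 -0.0018]
```

Emit:
play_rows(
  commands=[
    {"tx":0.02,"ty":-0.17,"tz":0.008,"rx":0.0007,"ry":0,"rz":-0.0018},
    {"tx":0.02,"ty":-0.17,"tz":0.008,"rx":0.0007,"ry":0,"rz":-0.0018},
    {"tx":0.02,"ty":-0.17,"tz":0.008,"rx":0.0007,"ry":0,"rz":-0.0018},
    {"tx":0.02,"ty":-0.17,"tz":0.008,"rx":0.0007,"ry":0,"rz":-0.0018},
    {"tx":0.02,"ty":-0.17,"tz":0.008,"rx":0.0007,"ry":0,"rz":-0.0018},
  ],
)

```text
time: 24.9
ee_pos: [0.5981, 0.2824, 0.3298]
tcp_rot: [1.0, -0.001, 0.0, 0.001]
wrist_force: [0.8, -0.6, 1.0]
finger_gap: 0.0855
```

Run:
```python
from h import *
print(robot.get_obs()["ee_pos"]); ci=robot.camera_info("wrist"); a=shot("wrist","w11.png")
p=proj("wrist",[.598,.36,.099],ci); print(p); x0,y0=int(p[0]-70),max(int(p[1]-70),0); s=a[y0:y0+140,x0:x0+140]
g=cv2.GaussianBlur(cv2.cvtColor(s,7),(3,3),0)
c=cv2.HoughCircles(g,cv2.HOUGH_GRADIENT,1,5,param1=80,param2=12,minRadius=24,maxRadius=33)
v=s.copy()
for u in c[0][:5]: print(u, on_z("wrist",(u[0]+x0,u[1]+y0),.099,ci).round(4))
V=cv2.resize(s,None,fx=4,fy=4,interpolation=cv2.INTER_CUBIC)
u=c[0][0]; cv2.circle(V,(int(u[0]*4+2),int(u[1]*4+2)),int(u[2]*4),(255,0,0),1); cv2.imwrite("pics/c11.png",V[:,:,::-1])
```

```text
[0.59808155 0.28242765 0.32980734]
[320.1026841   89.73567972]
[70.5 71.5 27.3] [0.5984 0.3593 0.099 ]
[76.5 70.5 32.4] [0.6043 0.3602 0.099 ]
[67.5 67.5 32.4] [0.5955 0.3631 0.099 ]
```

Run:
```python
from h import *
delta([.5984,.3593,.18],1.05); print(robot.get_obs()["joint_positions"])
```

```text
t [-1.000e-04 -1.922e-01  3.755e-01] r [ 2.000e-04 -1.000e-04 -1.675e-01]
[ 4.04043470e-01  1.99003434e-01  1.52316797e+00 -8.98090269e-04
  1.41863153e+00  4.06547654e-01]
```

Emit:
play_rows(
  commands=[
    {"tx":0,"ty":-0.05,"tz":0.04,"rx":0,"ry":0,"rz":-0.022},
    {"tx":0,"ty":-0.1,"tz":0.08,"rx":0,"ry":0,"rz":-0.044},
    {"tx":0,"ty":-0.15,"tz":0.14,"rx":0,"ry":0,"rz":-0.066},
    {"tx":0,"ty":-0.192,"tz":0.2,"rx":0,"ry":0,"rz":-0.088},
    {"tx":0,"ty":-0.192,"tz":0.26,"rx":0,"ry":0,"rz":-0.11},
    {"tx":0,"ty":-0.192,"tz":0.32,"rx":0,"ry":0,"rz":-0.132},
    {"tx":0,"ty":-0.192,"tz":0.375,"rx":0,"ry":0,"rz":-0.154},
    {"tx":0,"ty":-0.192,"tz":0.375,"rx":0,"ry":0,"rz":-0.1675},
  ],
)

```text
time: 25.75
ee_pos: [0.5964, 0.3562, 0.176]
tcp_rot: [0.865, 0.502, -0.003, 0.001]
wrist_force: [-1.3, 0.1, -1.0]
finger_gap: 0.0858
```

Run:
```python
from h import *
print(robot.get_obs()["ee_pos"]);delta([.5984,.3593,.06],1.05)
```

```text
[0.59642334 0.35622828 0.17596786]
t [0.0109 0.0011 0.2899] r [-0.0004  0.001   0.0005]
```

Emit:
play_rows(
  commands=[
    {"tx":0.011,"ty":0.001,"tz":0.06,"rx":-0.0004,"ry":0.001,"rz":0},
    {"tx":0.011,"ty":0.001,"tz":0.12,"rx":-0.0004,"ry":0.001,"rz":0},
    {"tx":0.011,"ty":0.001,"tz":0.19,"rx":-0.0004,"ry":0.001,"rz":0},
    {"tx":0.011,"ty":0.001,"tz":0.26,"rx":-0.0004,"ry":0.001,"rz":0},
    {"tx":0.011,"ty":0.001,"tz":0.29,"rx":-0.0004,"ry":0.001,"rz":0},
    {"tx":0.011,"ty":0.001,"tz":0.29,"rx":-0.0004,"ry":0.001,"rz":0},
    {"tx":0.011,"ty":0.001,"tz":0.29,"rx":-0.0004,"ry":0.001,"rz":0},
  ],
)

```text
time: 26.45
ee_pos: [0.5993, 0.3591, 0.0612]
tcp_rot: [0.865, 0.502, 0.001, 0.0]
wrist_force: [-0.1, 0.1, 0.5]
finger_gap: 0.0855
```

Run:
```python
from h import *
print(robot.get_obs()["ee_pos"]);delta([.5984,.3593,.06],1.05)
```

```text
[0.59925709 0.35906649 0.06120522]
t [-0.0006 -0.0022  0.003 ] r [ 0.0002 -0.0002  0.0003]
```

Good, within 1 mm. Close.

Emit:
play_rows(
  commands=[
    {"tx":0,"ty":-0.002,"tz":0,"rx":0,"ry":0,"rz":0},
    {"tx":0,"ty":-0.002,"tz":0,"rx":0,"ry":0,"rz":0},
    {"tx":0,"ty":-0.002,"tz":0,"rx":0,"ry":0,"rz":0},
    {"tx":0,"ty":-0.002,"tz":0,"rx":0,"ry":0,"rz":0},
    {"tx":0,"ty":-0.002,"tz":0,"rx":0,"ry":0,"rz":0},
    {"tx":0,"ty":-0.002,"tz":0,"rx":0,"ry":0,"rz":0},
    {"tx":0,"ty":-0.002,"tz":0,"rx":0,"ry":0,"rz":0},
  ],
  hand=0,
)

```text
time: 27.15
ee_pos: [0.6005, 0.3605, 0.0645]
tcp_rot: [0.865, 0.502, 0.003, 0.0]
wrist_force: [0.5, -0.1, 5.2]
finger_gap: 0.0582
```

Emit:
play_rows(
  commands=[
    {"tx":0,"ty":0,"tz":-0.02,"rx":0,"ry":0,"rz":0},
    {"tx":0,"ty":0,"tz":-0.08,"rx":0,"ry":0,"rz":0},
    {"tx":0,"ty":0,"tz":-0.16,"rx":0,"ry":0,"rz":0},
    {"tx":0,"ty":0,"tz":-0.26,"rx":0,"ry":0,"rz":0},
    {"tx":0,"ty":0,"tz":-0.36,"rx":0,"ry":0,"rz":0},
    {"tx":0,"ty":0,"tz":-0.42,"rx":0,"ry":0,"rz":0},
    {"tx":0,"ty":0,"tz":-0.42,"rx":0,"ry":0,"rz":0},
  ],
)

```text
time: 27.85
ee_pos: [0.6022, 0.3617, 0.2401]
tcp_rot: [0.865, 0.502, 0.009, 0.0]
wrist_force: [1.2, -0.4, -0.4]
finger_gap: 0.0586
```

Run:
```python
from h import *
o=robot.get_obs(); print(o["ee_pos"],o["finger_gap"]); ci=robot.camera_info("wrist"); a=shot("wrist","w12.png")
p=proj("wrist",o["ee_pos"]+[0,0,.037],ci); print(p); x0,y0=int(p[0]-130),max(int(p[1]-150),0); s=a[y0:y0+250,x0:x0+260]
g=cv2.GaussianBlur(cv2.cvtColor(s,7),(5,5),0)
c=cv2.HoughCircles(g,cv2.HOUGH_GRADIENT,1,8,param1=60,param2=20,minRadius=80,maxRadius=125)
for u in ([] if c is None else c[0][:4]): print(u[:2]+[x0,y0],u[2])
delta([.50,.20,.24],0.); delta([.4271,-.2016,.23],0.)
```

```text
[0.60219118 0.36168718 0.24013484] 0.05858055616874888
[323.30032826 332.16302272]
[321.5 332.5] 91.2
[326.5 323.5] 81.3
[317.5 322.5] 80.4
[321.5 307.5] 82.9
t [-0.4744 -0.0196 -0.0139] r [ 1.000e-04 -2.200e-03  1.675e-01]
t [-1.437   0.3193  0.0027] r [ 1.000e-04 -2.200e-03  1.675e-01]
```

Emit:
play_rows(
  commands=[
    {"tx":-0.1,"ty":-0.003,"tz":-0.014,"rx":0,"ry":-0.0005,"rz":0.02},
    {"tx":-0.2,"ty":-0.006,"tz":-0.014,"rx":0,"ry":-0.001,"rz":0.042},
    {"tx":-0.3,"ty":-0.01,"tz":-0.014,"rx":0,"ry":-0.0015,"rz":0.064},
    {"tx":-0.4,"ty":-0.015,"tz":-0.014,"rx":0,"ry":-0.0022,"rz":0.086},
    {"tx":-0.474,"ty":-0.02,"tz":-0.014,"rx":0,"ry":-0.0022,"rz":0.108},
    {"tx":-0.57,"ty":0.01,"tz":-0.012,"rx":0,"ry":-0.0022,"rz":0.13},
    {"tx":-0.67,"ty":0.045,"tz":-0.012,"rx":0,"ry":-0.0022,"rz":0.152},
    {"tx":-0.77,"ty":0.08,"tz":-0.01,"rx":0,"ry":-0.0022,"rz":0.1675},
  ],
)

```text
time: 28.7
ee_pos: [0.4741, 0.0762, 0.2352]
tcp_rot: [1.0, -0.002, -0.001, 0.0]
wrist_force: [0.8, -0.6, -1.7]
finger_gap: 0.0584
```

Run:
```python
from h import *
print(robot.get_obs()["ee_pos"]);delta([.4271,-.2014,.22],0.)
```

```text
[0.47405332 0.07620488 0.23523275]
t [-0.1147  0.6944  0.039 ] r [ 0.0001  0.0004 -0.0006]
```

Emit:
play_rows(
  commands=[
    {"tx":-0.018,"ty":0.11,"tz":0.01,"rx":0,"ry":0.0004,"rz":0},
    {"tx":-0.036,"ty":0.22,"tz":0.01,"rx":0,"ry":0.0004,"rz":0},
    {"tx":-0.055,"ty":0.34,"tz":0.01,"rx":0,"ry":0.0004,"rz":0},
    {"tx":-0.075,"ty":0.46,"tz":0.01,"rx":0,"ry":0.0004,"rz":0},
    {"tx":-0.095,"ty":0.58,"tz":0.01,"rx":0,"ry":0.0004,"rz":0},
    {"tx":-0.115,"ty":0.694,"tz":0.02,"rx":0,"ry":0.0004,"rz":0},
    {"tx":-0.115,"ty":0.694,"tz":0.02,"rx":0,"ry":0.0004,"rz":0},
    {"tx":-0.115,"ty":0.694,"tz":0.02,"rx":0,"ry":0.0004,"rz":0},
  ],
)

```text
time: 29.5
ee_pos: [0.4255, -0.2015, 0.2256]
tcp_rot: [1.0, -0.004, -0.002, -0.001]
wrist_force: [0.3, 0.3, -1.8]
finger_gap: 0.0583
```

Run:
```python
from h import *
print(robot.get_obs()["ee_pos"]);delta([.4271,-.2014,.16],0.);delta([.4271,-.2014,.102],0.)
```

```text
[ 0.4254612  -0.20146523  0.22558898]
t [0.0046 0.     0.164 ] r [-0.0002  0.0005 -0.0011]
t [5.10e-03 2.00e-04 3.09e-01] r [-0.0002  0.0005 -0.0011]
```

Emit:
play_rows(
  commands=[
    {"tx":0.0046,"ty":0,"tz":0.02,"rx":0,"ry":0.0005,"rz":0},
    {"tx":0.0046,"ty":0,"tz":0.07,"rx":0,"ry":0.0005,"rz":0},
    {"tx":0.005,"ty":0,"tz":0.13,"rx":0,"ry":0.0005,"rz":0},
    {"tx":0.005,"ty":0,"tz":0.19,"rx":0,"ry":0.0005,"rz":0},
    {"tx":0.005,"ty":0,"tz":0.25,"rx":0,"ry":0.0005,"rz":0},
    {"tx":0.005,"ty":0,"tz":0.29,"rx":0,"ry":0.0005,"rz":0},
    {"tx":0.005,"ty":0,"tz":0.305,"rx":0,"ry":0.0005,"rz":0},
    {"tx":0.005,"ty":0,"tz":0.305,"rx":0,"ry":0.0005,"rz":0},
  ],
)

```text
time: 30.3
ee_pos: [0.4263, -0.1994, 0.1021]
tcp_rot: [1.0, -0.002, -0.001, -0.002]
wrist_force: [0.4, -1.0, 0.4]
finger_gap: 0.0586
```

Run:
```python
from h import *
print(robot.get_obs()["ee_pos"]);delta([.4271,-.2014,.098],0.)
```

```text
[ 0.42627224 -0.1994348   0.10205218]
t [0.0021 0.0049 0.0101] r [-0.0005  0.0005 -0.0008]
```

Emit:
play_rows(
  commands=[
    {"tx":0.002,"ty":0.005,"tz":0.0,"rx":-0.0005,"ry":0.0005,"rz":0},
    {"tx":0.002,"ty":0.005,"tz":0.003,"rx":-0.0005,"ry":0.0005,"rz":0},
    {"tx":0.002,"ty":0.005,"tz":0.007,"rx":-0.0005,"ry":0.0005,"rz":0},
    {"tx":0.002,"ty":0.005,"tz":0.011,"rx":-0.0005,"ry":0.0005,"rz":0},
    {"tx":0.002,"ty":0.005,"tz":0.012,"rx":-0.0005,"ry":0.0005,"rz":0},
  ],
)

```text
time: 30.8
ee_pos: [0.4277, -0.2018, 0.0985]
tcp_rot: [1.0, -0.003, 0.001, 0.0]
wrist_force: [-2.7, 2.1, 9.0]
finger_gap: 0.0583
```

Emit:
play_rows(
  commands=[
    {"tx":0,"ty":0,"tz":0,"rx":0,"ry":0,"rz":0},
    {"tx":0,"ty":0,"tz":0,"rx":0,"ry":0,"rz":0},
    {"tx":0,"ty":0,"tz":0,"rx":0,"ry":0,"rz":0},
    {"tx":0,"ty":0,"tz":-0.03,"rx":0,"ry":0,"rz":0},
    {"tx":0,"ty":0,"tz":-0.12,"rx":0,"ry":0,"rz":0},
    {"tx":0,"ty":0,"tz":-0.24,"rx":0,"ry":0,"rz":0},
    {"tx":0,"ty":0,"tz":-0.36,"rx":0,"ry":0,"rz":0},
    {"tx":0,"ty":-0.05,"tz":-0.48,"rx":0,"ry":0,"rz":0},
  ],
  hand=1,
)

```text
time: 31.6
ee_pos: [0.4274, -0.1835, 0.2917]
tcp_rot: [1.0, -0.004, 0.001, 0.001]
wrist_force: [0.4, 0.2, 0.9]
finger_gap: 0.0854
```

Emit:
play_rows(
  commands=[
    {"tx":0,"ty":-0.12,"tz":-0.1,"rx":0,"ry":0,"rz":0},
    {"tx":0,"ty":-0.15,"tz":-0.15,"rx":0,"ry":0,"rz":0},
    {"tx":0,"ty":-0.15,"tz":-0.15,"rx":0,"ry":0,"rz":0},
    {"tx":0,"ty":-0.15,"tz":-0.15,"rx":0,"ry":0,"rz":0},
  ],
)

```text
time: 32.0
ee_pos: [0.428, -0.1232, 0.3531]
tcp_rot: [1.0, -0.003, 0.003, 0.002]
wrist_force: [0.2, -0.5, -0.4]
finger_gap: 0.0858
```

Run:
```python
from h import *
print(robot.get_obs()["ee_pos"]); ci=robot.camera_info("wrist"); a=shot("wrist","w13.png"); json.dump({k:np.array(v).tolist() for k,v in ci.items()},open("ci13.json","w"))
for p in ([.4279,-.1168,.084],[.4271,-.2016,.133],[.4267,-.2858,.109]): print(proj("wrist",p,ci))
b=cv2.resize(a[40:330,220:420,::-1],None,fx=2,fy=2,interpolation=cv2.INTER_CUBIC)
s=cv2.resize(shot("scene","s13.png")[200:345,300:500,::-1],None,fx=2,fy=2,interpolation=cv2.INTER_CUBIC)
t=cv2.resize(shot("top","t13.png")[150:260,180:380,::-1],None,fx=2,fy=2,interpolation=cv2.INTER_CUBIC)
cv2.imwrite("pics/c13.png",np.hstack([b,np.vstack([s,t,np.zeros((580-510,400,3),np.uint8)])]))
```

```text
[ 0.4279952  -0.12317866  0.35309806]
[319.07672038 155.07938935]
[318.81560485 241.15821412]
[318.93917314 297.97637844]
```

View pics/c13.png

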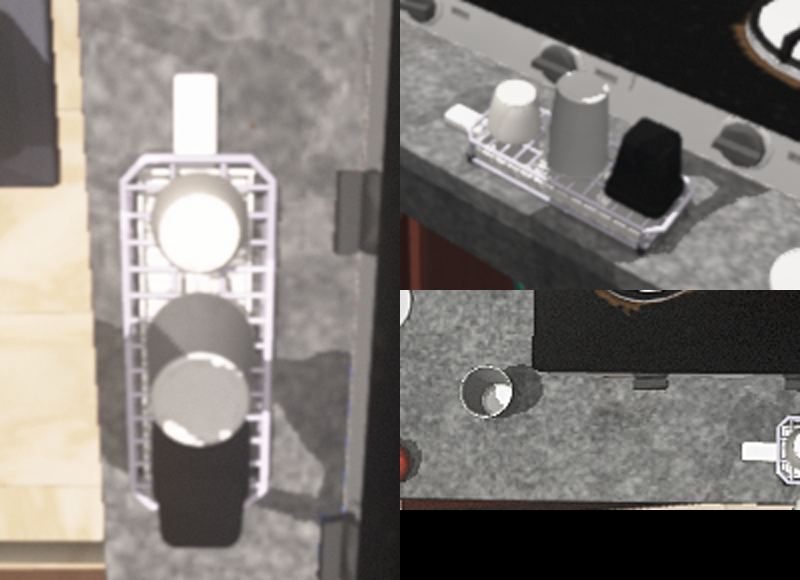

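Run:
```python
from h import *
ci=json.load(open("ci13.json"))
print(on_z("wrist",(220+195.5/2,40+72/2),.016,ci), on_z("wrist",(220+195.5/2,40+153/2),.034,ci), robot.get_obs()["wrist_force"])
robot.sign_off()
```

```text
[ 0.42677187 -0.02743532  0.016     ] [ 0.42649754 -0.07644829  0.034     ] [ 0.63246113  0.18962878 -0.40532087]
the job is handed in; nothing more can be done
```

The job is done and handed in at about 32 s of robot time, with the arm clear of everything.

- **Drip tray:** I slid it in from the rack's open end until it met the stop wire, with the force rising to 12 N. In the last picture the tab stands 49 mm out of the rack, as it should when home.
- **Small cup:** it is on the short peg. It touched the deck at the expected height and sits within about 1 mm of the peg's centre.
- **Black tumbler:** it is on the middle peg, touched down at the expected height and has its flats along the rack. Along the rack my two readings disagreed: one edge put it within 1 mm, the other 5 mm off. Black on black is hard to measure; across the rack it is within about 2 mm.
- **Tall cup:** it is on the tall peg. It touched the deck at the expected height and sits within about 1 mm of the peg's centre.
- **Steel cup in use:** I never touched it, and it still stands upright in the last picture.

The only failed step was the first move call, refused because its rows left out some keys. Nothing moved, and it was resent complete. No wrist force reading went above about 12 N.

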